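# Swap the hand-scanner battery packs in the stockroom charger

### The job

Change over the scanner batteries in the charging station. Draw each occupied bay's blue eject slide forward to push its charged pack (green) out and lay that pack flat on the floor of the black ready tray, and slide every drained pack (red) from the bench, brass contacts first, into a bay of its own until it is fully home; leave the other things on the bench where they are. The numbers of charged and drained packs differ from time to time, and a bay may be left over.

Things in the scene. Friction and masses are not known exactly. Their poses are not given: they have to be found in the camera images.
- charged1_mid (a point): centre (half-way up) of a charged battery pack: flat black slab 110 x 54 x 22 mm (x, y, z), about 0.22 kg, with a green panel on top; own x points along its length to the nose (brass contacts), z up. Starts fully home, nose first, in the bay of the same number. Absent in some starts
- charged2_mid (a point): centre (half-way up) of a charged battery pack: flat black slab 110 x 54 x 22 mm (x, y, z), about 0.22 kg, with a green panel on top; own x points along its length to the nose (brass contacts), z up. Starts fully home, nose first, in the bay of the same number. Absent in some starts
- charged3_mid (a point): centre (half-way up) of a charged battery pack: flat black slab 110 x 54 x 22 mm (x, y, z), about 0.22 kg, with a green panel on top; own x points along its length to the nose (brass contacts), z up. Starts fully home, nose first, in the bay of the same number. Absent in some starts
- drained1_mid (a point): centre (half-way up) of a drained battery pack: the same slab, 110 x 54 x 22 mm, about 0.22 kg, with a red panel on top; own x points along its length to the nose with the brass contacts, z up; three grey ribs cross the other end. Starts flat on the bench between the strips of yellow tape on the robot's right. Absent in some starts
- drained1_nose (a point): middle of the nose face of that drained pack, 55 mm along x from its centre
- drained2_mid (a point): centre (half-way up) of a drained battery pack: the same slab, 110 x 54 x 22 mm, about 0.22 kg, with a red panel on top; own x points along its length to the nose with the brass contacts, z up; three grey ribs cross the other end. Starts flat on the bench between the strips of yellow tape on the robot's right. Absent in some starts
- drained2_nose (a point): middle of the nose face of that drained pack, 55 mm along x from its centre
- drained3_mid (a point): centre (half-way up) of a drained battery pack: the same slab, 110 x 54 x 22 mm, about 0.22 kg, with a red panel on top; own x points along its length to the nose with the brass contacts, z up; three grey ribs cross the other end. Starts flat on the bench between the strips of yellow tape on the robot's right. Absent in some starts
- drained3_nose (a point): middle of the nose face of that drained pack, 55 mm along x from its centre
- bay1 (a point): middle of the mouth of charger bay 1, at the level of the bay floor, 20 mm above the bench; x points into the bay (level), y to the left across it, z up. Bay 1 is on the robot's right, 3 on its left, 74 mm apart. Each is a level slot 57 mm wide and 25 mm high; its sides and roof flare out by 5 mm over the first 16 mm
- thumb1 (a point): centre of the blue thumb piece of bay 1's eject slide, on top of the charger roof: 12 mm long (x), 24 wide (y), 18 high; at rest 56 mm behind the mouth. Slides 45 mm forward (bay's -x) against a spring, 2.5 N at rest, 6 N fully drawn. A tab on it behind the pack pushes the pack out as far as it is drawn; let go, it springs back and the pack stays out
- bay2 (a point): middle of the mouth of charger bay 2, at the level of the bay floor, 20 mm above the bench; x points into the bay (level), y to the left across it, z up. Every bay's stop is 109 mm in: a pack fully home stands about 1 mm proud of the mouth (its centre at x = 54 mm). Before each mouth a fixed tongue 40 mm wide, 60 mm long, level with the bay floor, carries the pack
- thumb2 (a point): centre of the blue thumb piece of bay 2's eject slide, on top of the charger roof: 12 mm long (x), 24 wide (y), 18 high; at rest 56 mm behind the mouth. Works as that of bay 1
- bay3 (a point): middle of the mouth of charger bay 3, at the level of the bay floor, 20 mm above the bench; x points into the bay (level), y to the left across it, z up. The charger's roof, 51 mm above the bench, has a 28 mm wide slit along each bay where the pack shows; 109 mm behind the mouths the housing rises to 62 mm. It is 240 mm wide over all
- thumb3 (a point): centre of the blue thumb piece of bay 3's eject slide, on top of the charger roof: 12 mm long (x), 24 wide (y), 18 high; at rest 56 mm behind the mouth. Works as that of bay 1
- tray_in (a point): centre of the inner floor of the ready tray, a shallow black open tray (green label on its ends) fixed on the robot's left: 290 x 160 mm inside (x, y), walls 5 mm thick, rim 35 mm above this floor, which is 5 mm above the bench; axes along the tray
- scanner: grey pistol-grip hand scanner lying on its side, about 90 x 120 x 36 mm; origin at the root of its grip, underside. Not part of the job
- tape_roll: roll of brown packing tape lying flat, 104 mm across, 48 mm high; origin centre of its underside. Not part of the job
- mug: white mug, 80 mm across, 92 mm high; origin centre of its underside. Not part of the job
- jar: glass jar with grey cap, 68 mm across, 85 mm high; origin centre of its underside. Not part of the job
- label_roll: white roll of labels lying flat, 84 mm across, 55 mm high; origin centre of its underside. Not part of the job
There are look-alikes about, which are no part of the job. What is shaped like the part that bears charged3_mid but orange or pink is not meant.

How it is judged:
By the outcome, as a careful person would: the job done as asked, in the order asked, and still so for the second after the job is handed in, with the robot touching nothing.
Of charged1, charged2, charged3 only 2 to 3 are there at a start; the rules pass over those that are not, and their reading is None.
Of drained1, drained2, drained3 only 2 to 3 are there at a start; the rules pass over those that are not, and their reading is None.
At some moment in a run one of drained1, drained2, drained3 may be knocked a few centimetres aside while the robot is not near it.
Once in a run the grip may slacken for a moment while it holds something.
It also fails if it takes over 210 s, if anything falls off the work surface, if the arm or the gripper's body presses on something with over 40 N, if the wrist force passes 120 N, or if a joint passes its speed limit or range.

### The arm

A 6-joint arm with a two-finger parallel gripper is mounted at the origin on the work surface. World frame = base frame: x ahead of the robot, y to its left, z up, the work surface at z = 0. Lengths are in mm, angles in rad, forces in N, time in s.
With the tool pointing down it reaches from about 300 to 775 mm from the base axis. Payload 14.6 kg.
Tool frame: the origin (TCP) lies between the finger pads; the fingertips stand 11 mm ahead of it and the grasp point (between the pads) lies 8 mm behind it; z points along the fingers, y is the direction in which the jaws open and shut (so a half turn about z gives the same grasp; the last joint's range is limited). The gripper opens to 94 mm and grips with 3 to 60 N. Pads are 16 mm wide; open, the fingers measure 119 mm over their backs; the gripper's body (75 mm by 177 mm) begins 78 mm behind the grasp point.
Start: joints at [1.184, 0.3, 1.521, -0, 1.321, -0.067], TCP at [172.904, 522.105, 216.446] pointing down, gripper open.
Joint ranges: [-3.03, 3.03], [-0.79, 2.21], [0.23, 2.52], [-1.04, 4.18], [0, 3.07], [-2.55, 2.55]. Speed limits (rad/s): [2.22, 2.22, 2.57, 3.14, 3.14, 3.14].

### API

Orientations are given as [roll, pitch, yaw] about the fixed x, y, z axes, in that order (R = Rz(yaw) Ry(pitch) Rx(roll)).
In Python, from cell import * gives the robot as it stands.
- The arm moves only by the tool arm_command, never from a script. Its argument "deltas" is a list of rows, each an object with "xyz": the shift along the world's x, y, z in m, a list of three; "turn": the turn, a rotation vector about the world's x, y, z in rad, a list of three. A call has 1 to 12 rows; each row shifts and turns the commanded pose from where the row before left it; what a row does not reach is not made up. A row lasts 1/8 s, in which the tool goes at most 62.5 mm and 10.7 degrees, less where a joint would pass 70% of its speed; a pose out of reach is approached as far as the arm can. A call with a gripper value outside its range is refused whole. "gripper" is the closure, from 0 (fully open) to 1 (shut), set as the call begins (left out, the last holds). The fingers move at their own pace and stop on an object; "force" is the grip in N (left out, the last holds). Time passes only in rows, so rows that do not move let the fingers close. It gives the time, the measured TCP pose, the force and the opening at its end, in the units of the state.
- read_state(): the state, without advancing time (a new reading comes with each control period).
- camera(name): name is "scene" or "top"; returns a dict with "color" (384x512x3 uint8, red, green, blue), "fx", "fy", "cx", "cy" (pixels), "k1" (the pictures are not rectified: a ray, as slopes to the right and down, at radius r is drawn at 1 + k1 r^2 times it, then the intrinsics apply), "rvec" (rotation vector, rad) and "tvec" (3), from world to camera coordinates, as OpenCV has them. Camera axes: x right, y down, z forward; pixel columns grow to the right and rows downward; lengths in mm; the calibration is good to about 2 mm. A picture is of the moment at which its call begins. There is no depth.
- sign_off(): hands the job in, once; it reports no verdict.
The state is a dict: "clock": time; "joints": joint angles; "qd": joint speeds; "effort": joint torques, N m; "eef_pos": TCP position; "eef_rot": TCP orientation; "wrist_force": force on the tool from outside, world axes, zero at the start; "moment": the same for the moment, N m; "finger_gap": finger opening in mm.
Only numpy, scipy, OpenCV 4.12 (cv2) and the standard library are available. Lean on these libraries where they do the work, as an engineer would, in place of code of your own. Each camera call takes 0.05 s, during which the arm holds its last target.

## Working session

There is one attempt and no reset: what is moved stays moved. The work goes in short steps, Python scripts to look and compute and a tool call to move; the robot and the scene stay as the last step left them, time stands still between calls to the robot, and variables do not carry over. Pictures are saved under pics/ and viewed, and the job is handed in when it is done.

Besides the shell and the picture viewer there is one more tool, called after "Call:" as name(argument=value, ...), one argument or row to a line, values as JSON. arm_command: Moves the arm, as the interface text tells. Its arguments: {"type":"object","properties":{"deltas":{"type":"array","items":{"type":"object","properties":{"xyz":{"type":"array","items":{"type":"number"}},"turn":{"type":"array","items":{"type":"number"}}}}},"gripper":{"type":"number"},"force":{"type":"number"}},"required":["deltas"]}

```bash
ls; mkdir -p pics; python3 - <<'E'
from cell import *
import cv2
print(read_state())
for n in ["scene","top"]:
    c=camera(n); print(n,{k:v for k,v in c.items() if k!="color"})
    cv2.imwrite(f"pics/{n}0.png",cv2.resize(c["color"][:,:,::-1],(800,600),interpolation=cv2.INTER_CUBIC))
    cv2.imwrite(f"pics/{n}0raw.png",c["color"][:,:,::-1])
E
```

```text
pics
{'clock': 0.0, 'joints': array([ 1.18440488e+00,  3.00497465e-01,  1.52156996e+00,  1.24406946e-06,
        1.32070897e+00, -6.66274831e-02]), 'qd': array([-1.20936345e-04,  1.89473913e-03,  1.19426816e-05,  6.39401775e-04,
       -6.67882081e-04, -7.42986886e-04]), 'effort': array([ 1.37691859e-03, -5.31815851e+01, -3.52737737e+01,  7.08990684e-02,
        2.44575430e-02, -1.11275856e-04]), 'eef_pos': array([172.81142076, 521.88419037, 215.87657036]), 'eef_rot': array([-3.14041162e+00, -8.00136458e-05,  2.82182833e+00]), 'wrist_force': array([-0.39450179,  0.26558609, -0.72017641]), 'moment': array([ 0.02824149,  0.04298836, -0.00299735]), 'finger_gap': 94.24200969284888}
scene {'fx': 467.7718694215082, 'fy': 467.7718694215082, 'cx': 257.12112302746726, 'cy': 189.1808312101911, 'k1': -0.1053083093000018, 'rvec': array([ 0.84734181,  2.77835871, -0.75652008]), 'tvec': array([ 444.14395378, -238.29322652, 1661.69391747])}
top {'fx': 394.90680781361243, 'fy': 394.90680781361243, 'cx': 255.4038705258985, 'cy': 189.20710341657212, 'k1': -0.1089327177674736, 'rvec': array([ 2.20826734, -2.14953341,  0.08855525]), 'tvec': array([ -11.85283983,  519.11181956, 1265.38458494])}
```

View pics/scene0.png

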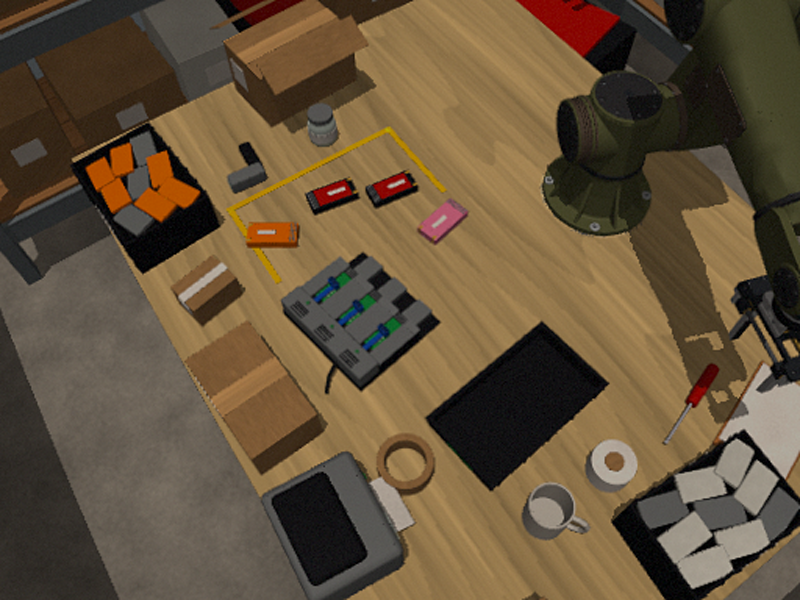

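View pics/top0.png

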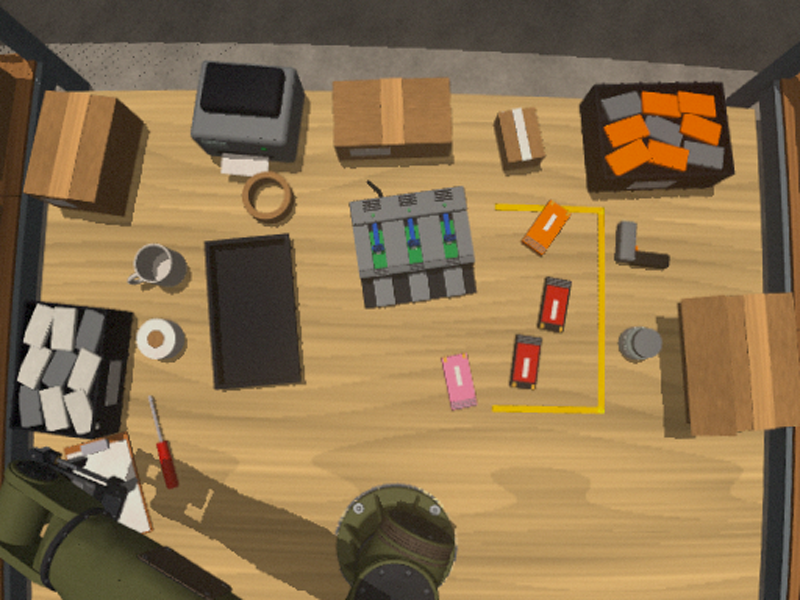

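The scene shows three charged packs, one in each bay (top view, 380/415/450 px wide, row about 250). Two red drained packs lie at about (555,304) and (526,362). The pink and orange packs are look-alikes. Next I'll zoom in for measurement.

```bash
cat > h.py <<'E'
import numpy as np, cv2
from cell import *
def K(c): return np.array([[c["fx"],0,c["cx"]],[0,c["fy"],c["cy"]],[0,0,1]])
def D(c): return np.array([c["k1"],0,0,0,0])
def ray(c,uv):
    n=cv2.undistortPoints(np.array([[uv]],float),K(c),D(c))[0,0]
    R=cv2.Rodrigues(c["rvec"])[0]
    return -R.T@c["tvec"], R.T@np.array([n[0],n[1],1.])
def onz(c,uv,z):
    o,d=ray(c,uv); return o+d*(z-o[2])/d[2]
def tri(c1,u1,c2,u2):
    o1,d1=ray(c1,u1);o2,d2=ray(c2,u2)
    d1/=np.linalg.norm(d1);d2/=np.linalg.norm(d2)
    s=np.linalg.lstsq(np.c_[d1,-d2],o2-o1,rcond=None)[0]
    p=o1+s[0]*d1;q=o2+s[1]*d2
    return (p+q)/2,np.linalg.norm(p-q)
def proj(c,P):
    return cv2.projectPoints(np.array(P,float).reshape(-1,3),c["rvec"],c["tvec"],K(c),D(c))[0][:,0]
def crop(c,x0,y0,x1,y1,f,name,pts=None):
    im=c["color"][y0:y1,x0:x1,::-1]
    im=cv2.resize(im,None,fx=f,fy=f,interpolation=cv2.INTER_CUBIC)
    if pts is not None:
        for p in pts:
            cv2.circle(im,tuple(int(round(v)) for v in ((np.array(p)-[x0,y0]+.5)*f)),2,(255,0,255),-1)
    cv2.imwrite("pics/"+name,im)
E
python3 - <<'E'
from h import *
t=camera("top");s=camera("scene")
crop(t,215,110,310,205,6,"t1.png"); crop(t,315,170,375,255,7,"t2.png")
crop(s,175,155,285,255,6,"s1.png"); crop(s,190,105,270,140,9,"s2.png")
E
```

```text
(no output)
```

View pics/t1.png

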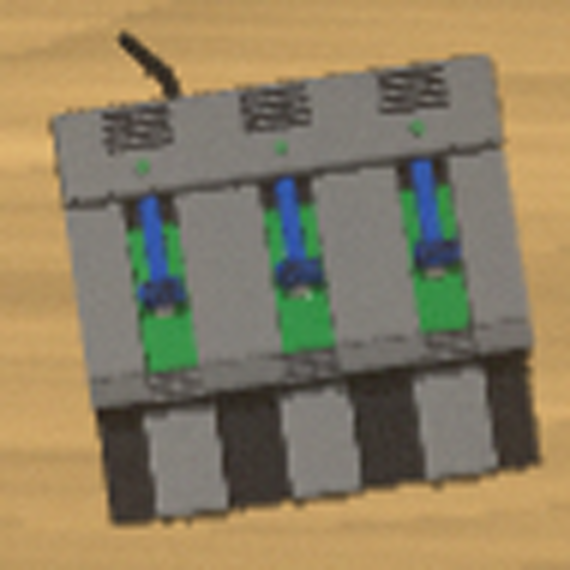

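View pics/t2.png

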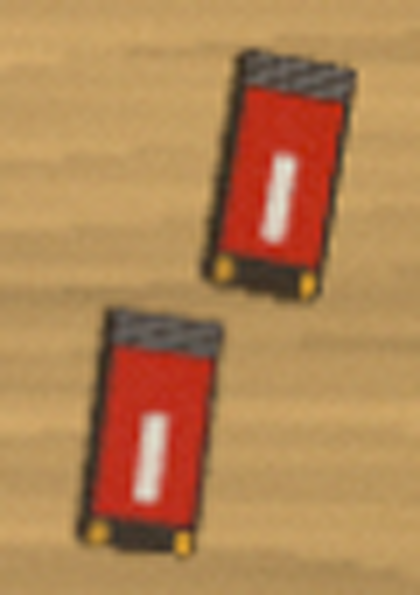

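View pics/s1.png

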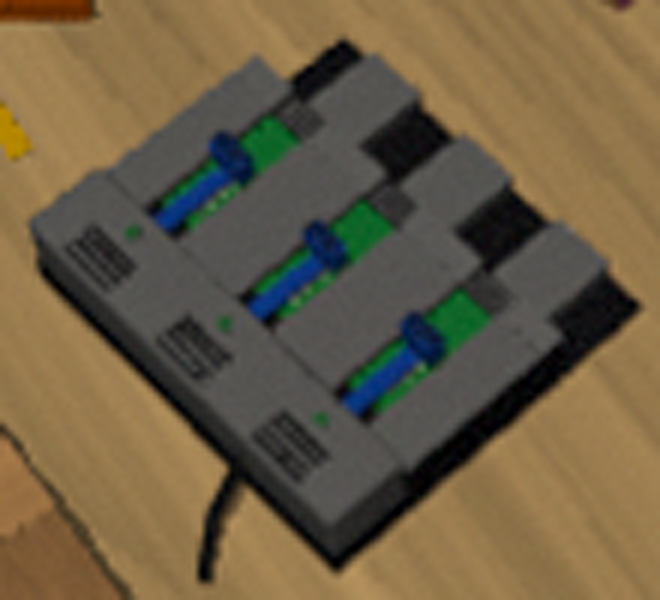

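View pics/s2.png

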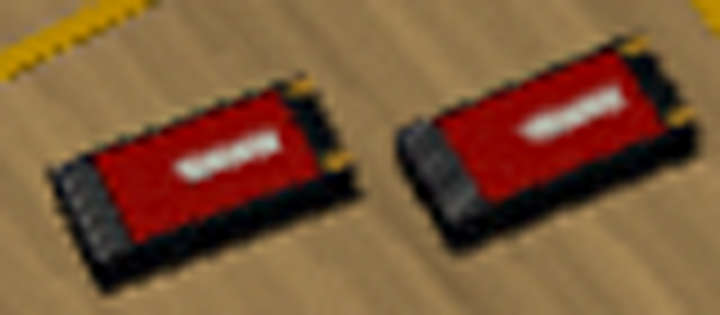

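```bash
cat > fit.py <<'E'
from h import *
from scipy.optimize import least_squares
t=camera("top");s=camera("scene")
def T(a,b): return np.array([215+(a+.5)/6-.5,110+(b+.5)/6-.5])
def S(a,b): return np.array([175+(a+.5)/6-.5,155+(b+.5)/6-.5])
th={1:(T(435,252),S(230,157)),2:(T(298,270),S(323,245)),3:(T(160,292),S(422,338))}
for k,(a,b) in th.items(): print("thumb",k,tri(t,a,s,b))
tg={'1-':(T(497,467),S(375,55)),'1+':(T(428,478),S(418,100)),'2-':(T(360,488),S(462,137)),'2+':(T(292,498),S(510,187)),'3-':(T(230,508),S(555,222)),'3+':(T(155,516),S(607,268))}
for k,(a,b) in tg.items(): print("tongue",k,tri(t,a,s,b))
obs=[]
for k,(a,b) in tg.items():
    P=[-60,(int(k[0])-2)*74+(20 if k[1]=='+' else -20),20]; obs+=[(t,a,P),(s,b,P)]
for P,a in [([109,120,51],T(67,206)),([109,-120,51],T(500,149)),([0,120,51],T(97,408)),([0,-120,51],T(530,346))]: obs.append((t,a,P))
obs+= [(t,T(53,118),[None,120,62])][:0]
def f(p):
    c,sn=np.cos(p[2]),np.sin(p[2]); r=[]
    for cam,uv,P in obs:
        W=[p[0]+c*P[0]-sn*P[1],p[1]+sn*P[0]+c*P[1],P[2]]
        r+=list(proj(cam,W)[0]-uv)
    return np.array(r)
q=least_squares(f,[500,0,0.1],loss='soft_l1',x_scale=[10,10,.01])
print(q.x); print(np.round(q.fun.reshape(-1,2),1).tolist())
np.save("chg.npy",q.x)
E
python3 fit.py
```

```text
thumb 1 (array([638.61750407, -95.23669171,  59.69477601]), np.float64(1.5803506871842918))
thumb 2 (array([626.54755924, -22.40804813,  60.20959062]), np.float64(2.231012897408567))
thumb 3 (array([613.10547719,  50.60521058,  57.82934173]), np.float64(2.3712890666107644))
tongue 1- (array([ 527.6786738 , -134.01905226,   14.20256703]), np.float64(4.568203960604465))
tongue 1+ (array([521.80893964, -97.39009868,   9.59346046]), np.float64(2.495081748952634))
tongue 2- (array([515.6614133 , -60.60119624,  14.05354899]), np.float64(0.6587224237971037))
tongue 2+ (array([509.46173462, -23.50980385,   6.38878907]), np.float64(1.4257592056343622))
tongue 3- (array([502.82877995,  10.28875544,  10.27490335]), np.float64(1.2867981741022991))
tongue 3+ (array([497.11567621,  51.00623972,  14.14346628]), np.float64(1.2040590794577959))
[ 5.72105851e+02 -3.11889674e+01  1.62573065e-01]
[[-0.4, 0.2], [-0.8, -0.9], [-1.0, 0.1], [0.1, -1.1], [0.0, -0.2], [-0.3, -0.9], [-0.8, -0.2], [0.1, -1.6], [-0.8, -0.5], [-0.2, -0.9], [-0.4, -0.2], [-0.1, -0.6], [-1.1, 0.0], [0.5, -0.3], [-1.7, -0.3], [0.4, -0.0]]
```

```bash
cat > ov.py <<'E'
from h import *
p=np.load("chg.npy"); t=camera("top");s=camera("scene")
c,sn=np.cos(p[2]),np.sin(p[2])
def W(P): return [p[0]+c*P[0]-sn*P[1],p[1]+sn*P[0]+c*P[1],P[2]]
L=[]
def line(a,b):
    for k in np.linspace(0,1,25): L.append(W(np.array(a)*(1-k)+np.array(b)*k))
for b in (-74,0,74):
    line([-60,b-20,20],[-60,b+20,20]);line([-60,b-20,20],[0,b-20,20]);line([-60,b+20,20],[0,b+20,20])
    line([0,b-14,51],[109,b-14,51]);line([0,b+14,51],[109,b+14,51])
    line([50,b-12,69],[50,b+12,69]);line([62,b-12,69],[62,b+12,69])
line([0,-120,51],[0,120,51]);line([109,-120,51],[109,120,51]);line([0,-120,51],[109,-120,51]);line([0,120,51],[109,120,51])
def dr(cam,x0,y0,x1,y1,f,n):
    im=cv2.resize(cam["color"][y0:y1,x0:x1,::-1],None,fx=f,fy=f,interpolation=cv2.INTER_CUBIC)
    for u in proj(cam,L):
        q=np.round((u-[x0,y0]+.5)*f-.5).astype(int); im[max(0,q[1]):q[1]+1,max(0,q[0]):q[0]+1]=(255,0,255) if 0<=q[1]<im.shape[0] and 0<=q[0]<im.shape[1] else 0
    cv2.imwrite("pics/"+n,im)
dr(t,215,110,310,205,6,"ovt.png"); dr(s,175,155,285,255,6,"ovs.png")
a=cv2.imread("pics/ovt.png");b=cv2.imread("pics/ovs.png")
E
python3 ov.py
```

```text
(no output)
```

View pics/ovt.png

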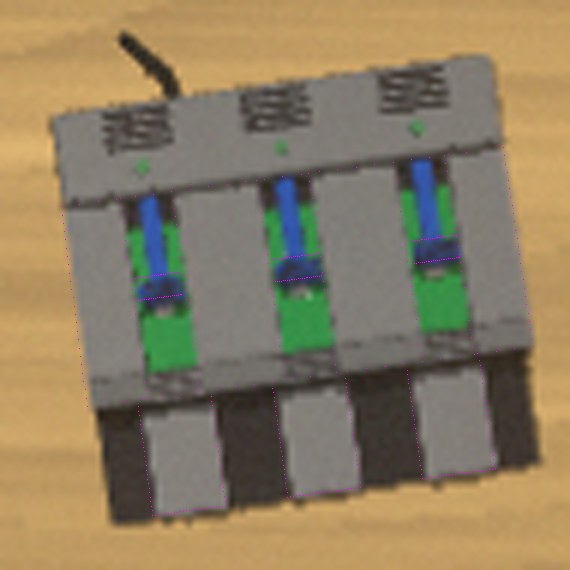

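View pics/ovs.png

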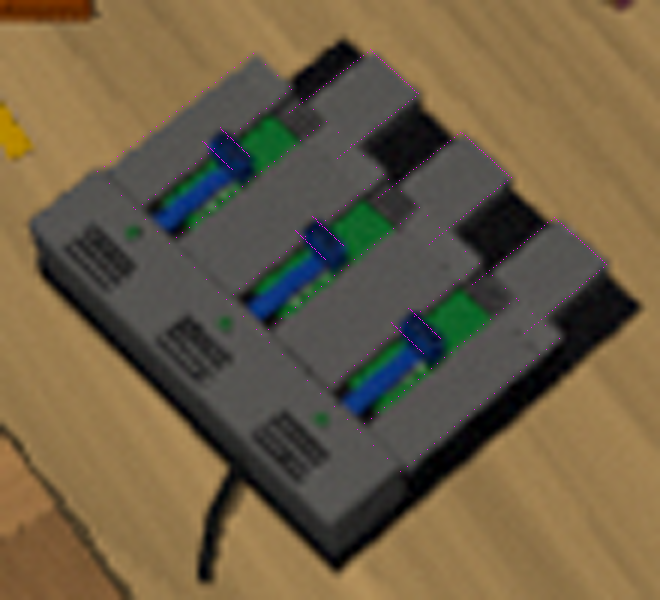

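```bash
python3 - <<'E'
from h import *
t=camera("top");s=camera("scene")
crop(t,120,140,210,260,5,"t3.png"); crop(s,265,200,395,320,5,"s3.png")
E
```

```text
(no output)
```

View pics/t3.png

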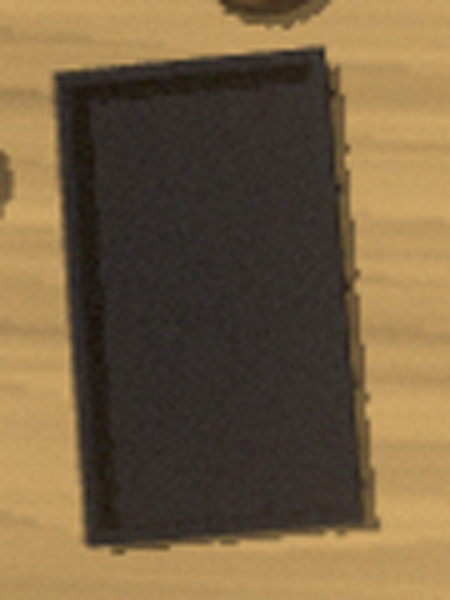

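View pics/s3.png

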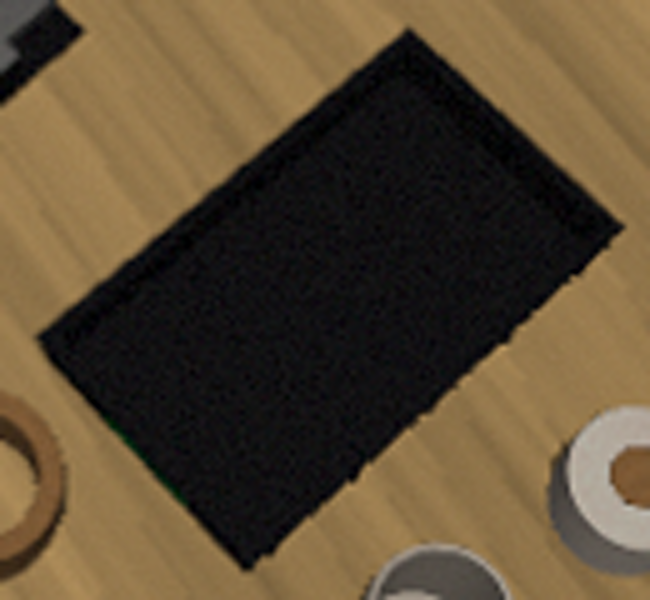

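```bash
cat > fit2.py <<'E'
from h import *
from scipy.optimize import least_squares
t=camera("top");s=camera("scene")
def mk(x0,y0,f): return lambda a,b: np.array([x0+(a+.5)/f-.5,y0+(b+.5)/f-.5])
def fit(obs,x0):
    def f(p):
        c,sn=np.cos(p[2]),np.sin(p[2]); r=[]
        for cam,uv,P in obs: r+=list(proj(cam,[p[0]+c*P[0]-sn*P[1],p[1]+sn*P[0]+c*P[1],P[2]])[0]-uv)
        return np.array(r)
    q=least_squares(f,x0,loss='soft_l1',x_scale=[10,10,.01]); print(np.round(q.x,3),np.round(q.fun.reshape(-1,2),1).tolist()); return q.x
T=mk(120,140,5);S=mk(265,200,5)
fit([(t,T(57,73),[150,85,40]),(t,T(322,50),[150,-85,40]),(t,T(365,525),[-150,-85,40]),(t,T(88,545),[-150,85,40]),
 (s,S(408,30),[-150,-85,40]),(s,S(622,228),[-150,85,40]),(s,S(40,337),[150,-85,40])],[480,230,0.1])
T=mk(315,170,7);S=mk(190,105,9)
# panel corners, triangulated
A=[(T(247,85),S(135,243)),(T(342,103),S(95,155)),(T(310,270),S(280,90)),(T(220,255),S(320,180))]
B=[(T(107,345),S(488,205)),(T(215,357),S(440,128)),(T(192,525),S(622,50)),(T(93,518),S(668,130))]
for Q in (A,B):
    for a,b in Q: p,e=tri(t,a,s,b); print(np.round(p,1),round(e,1), np.round(onz(t,a,22),1))
# top-face outline
fit([(t,T(245,52),[-55,-27,22]),(t,T(355,72),[-55,27,22]),(t,T(320,300),[55,27,22]),(t,T(215,280),[55,-27,22]),
 (s,S(303,82),[55,27,22]),(s,S(352,165),[55,-27,22]),(s,S(55,175),[-55,27,22])],[400,-200,2.9])
fit([(t,T(115,312),[-55,-27,22]),(t,T(222,325),[-55,27,22]),(t,T(190,553),[55,27,22]),(t,T(88,540),[55,-27,22]),
 (s,S(645,42),[55,27,22]),(s,S(693,120),[55,-27,22]),(s,S(400,130),[-55,27,22])],[350,-200,2.9])
for n,c in(("t",t),("s",s)):
    im=cv2.cvtColor(c["color"],cv2.COLOR_RGB2HSV); m=((im[...,0]<6)|(im[...,0]>174))&(im[...,1]>190)&(im[...,2]>80)
    nn,l,st,ce=cv2.connectedComponentsWithStats(m.astype(np.uint8))
    for i in range(1,nn):
        if st[i,4]>60: print(n,st[i],ce[i],onz(c,ce[i],22))
E
python3 fit2.py
```

```text
[4.78549e+02 3.08217e+02 1.14000e-01] [[0.7, 1.1], [-1.0, 1.0], [-2.8, -1.4], [0.3, -1.1], [-0.1, 0.9], [-2.3, -0.6], [0.9, -1.0]]
[ 551.1 -306.2   21.7] 2.9 [ 552.2 -307.1   22. ]
[ 543.4 -350.4   24.9] 3.5 [ 545.  -352.4   22. ]
[ 465.6 -336.6   24.4] 1.3 [ 466.2 -337.7   22. ]
[ 472.2 -296.6   13.7] 0.8 [ 472.2 -295.    22. ]
[ 428.7 -241.7   24.5] 0.8 [ 429.  -242.4   22. ]
[ 422.3 -292.4   16.1] 6.4 [ 424.6 -293.2   22. ]
[ 343.8 -281.1   21.9] 7.4 [ 346.6 -283.5   22. ]
[ 348.1 -237.2   18.7] 1.7 [ 348.9 -237.2   22. ]
[ 510.147 -323.621    2.997] [[-0.4, -0.2], [-0.1, -0.3], [-0.0, 0.1], [-1.2, 0.2], [-0.2, -1.5], [0.4, 0.0], [-1.3, -1.1]]
[ 388.52  -263.775    3.015] [[-0.6, -0.6], [0.4, -0.0], [0.3, 1.0], [-1.5, 0.4], [-0.9, -1.4], [0.6, 0.5], [-1.5, -0.2]]
t [347 183  17  25 264] [354.89393939 194.15909091] [ 511.70166689 -324.14602424   22.        ]
t [329 220  16  25 260] [336.6 231.1] [ 389.83865451 -265.12561375   22.        ]
t [100 283  13  29 168] [106.05357143 296.64880952] [154.26583392 480.00370209  22.        ]
s [ 331    0   66   36 1179] [366.09329941  13.30534351] [-329.04520331 -464.97366762   22.        ]
s [239 111  25  16 182] [250.12087912 118.78021978] [ 388.24577632 -262.49023007   22.        ]
s [201 115  24  17 187] [211.82887701 123.1657754 ] [ 510.28596832 -322.29014476   22.        ]
s [441 246  12  14  89] [446.04494382 251.91011236] [177.11992478 493.69885355  22.        ]
```

Call:
arm_command(
  deltas=[
    {"xyz": [0.0369,-0.0393,-0.007],"turn": [0,0,0.04025]},
    {"xyz": [0.0369,-0.0393,-0.007],"turn": [0,0,0.04025]},
    {"xyz": [0.0369,-0.0393,-0.007],"turn": [0,0,0.04025]},
    {"xyz": [0.0369,-0.0393,-0.007],"turn": [0,0,0.04025]},
    {"xyz": [0.0369,-0.0393,-0.007],"turn": [0,0,0.04025]},
    {"xyz": [0.0369,-0.0393,-0.007],"turn": [0,0,0.04025]},
    {"xyz": [0.0369,-0.0393,-0.007],"turn": [0,0,0.04025]},
    {"xyz": [0.0369,-0.0393,-0.007],"turn": [0,0,0.04025]},
    {"xyz": [0.0369,-0.0393,-0.007],"turn": [0,0,0.04025]},
    {"xyz": [0.0369,-0.0393,-0.007],"turn": [0,0,0.04025]},
    {"xyz": [0.0369,-0.0393,-0.007],"turn": [0,0,0.04025]},
    {"xyz": [0.0369,-0.0393,-0.007],"turn": [0,0,0.04025]},
  ],
  gripper=0.52,
  force=35,
)

```text
clock: 2.1
eef_pos: [616.8, 49.0, 132.2]
eef_rot: [3.142, 0.0, -2.977]
wrist_force: [0.1, 0.1, -0.1]
finger_gap: 44.8
```

Call:
arm_command(
  deltas=[
    {"xyz": [0,0,-0.03]},
    {"xyz": [0,0,-0.025]},
    {"xyz": [0,0,-0.012]},
    {"xyz": [0,0,0]},
  ],
)

```text
validation failed for argument at $.de...
```

```bash
python3 - <<'E'
from h import *
t=camera("top");s=camera("scene")
crop(t,205,100,310,195,5,"t4.png"); crop(s,175,125,295,255,5,"s4.png")
print(read_state()["eef_pos"])
E
```

```text
[617.48704061  46.75189452 131.00992649]
```

View pics/s4.png

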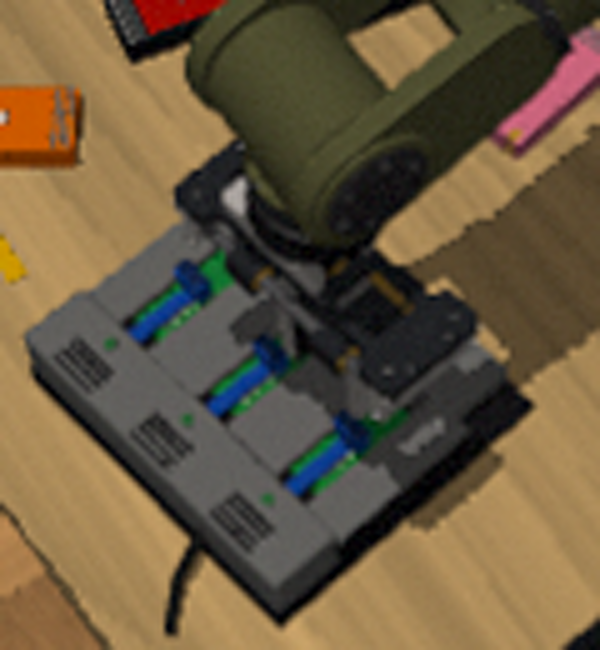

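View pics/t4.png

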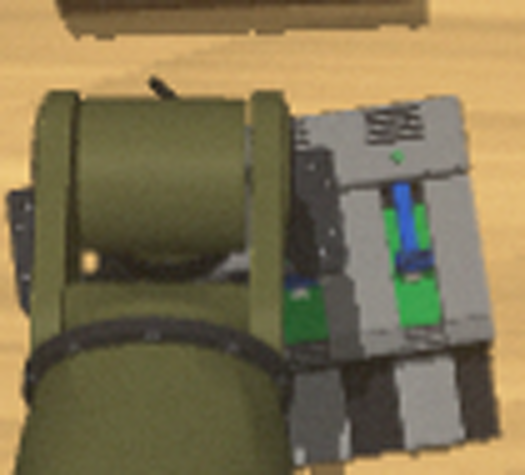

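Call:
arm_command(
  deltas=[
    {"xyz": [0,0,-0.02],"turn": [0,0,0]},
    {"xyz": [0,0,0],"turn": [0,0,0]},
    {"xyz": [0,0,0],"turn": [0,0,0]},
  ],
)

```text
clock: 2.58
eef_pos: [615.8, 50.9, 113.3]
eef_rot: [-3.141, 0.001, -2.978]
wrist_force: [-0.0, -0.0, 0.6]
finger_gap: 45.0
```

```bash
python3 - <<'E'
from h import *
s=read_state();print(s["clock"],s["eef_pos"],s["eef_rot"],s["qd"])
E
```

```text
2.575 [615.80083634  50.90494065 113.25341191] [-3.14147975e+00  7.32420423e-04 -2.97796878e+00] [-0.00021615 -0.00783889 -0.00545737  0.00050283 -0.00164364 -0.00161716]
```

Call:
arm_command(
  deltas=[
    {"xyz": [0,0,-0.024],"turn": [0,0,0]},
    {"xyz": [0,0,-0.018],"turn": [0,0,0]},
    {"xyz": [0,0,-0.006],"turn": [0,0,0]},
    {"xyz": [0,0,0],"turn": [0,0,0]},
  ],
)

```text
clock: 3.08
eef_pos: [615.8, 50.6, 64.6]
eef_rot: [3.142, -0.0, -2.978]
wrist_force: [-0.5, -0.5, -0.8]
finger_gap: 45.1
```

Call:
arm_command(
  deltas=[
    {"xyz": [0,0,0],"turn": [0,0,0]},
    {"xyz": [0,0,0],"turn": [0,0,0]},
    {"xyz": [0,0,0],"turn": [0,0,0]},
    {"xyz": [0,0,0],"turn": [0,0,0]},
  ],
  gripper=0.9,
)

```text
clock: 3.58
eef_pos: [615.7, 52.3, 65.1]
eef_rot: [3.139, 0.001, -2.978]
wrist_force: [-1.9, 11.9, 2.3]
finger_gap: 23.6
```

Call:
arm_command(
  deltas=[
    {"xyz": [-0.0003,0.002,0],"turn": [0,0,0]},
    {"xyz": [-0.0091,-0.0015,0],"turn": [0,0,0]},
    {"xyz": [-0.0091,-0.0015,0],"turn": [0,0,0]},
    {"xyz": [-0.0091,-0.0015,0],"turn": [0,0,0]},
    {"xyz": [-0.0091,-0.0015,0],"turn": [0,0,0]},
    {"xyz": [-0.0091,-0.0015,0],"turn": [0,0,0]},
    {"xyz": [0,0,0],"turn": [0,0,0]},
    {"xyz": [0,0,0],"turn": [0,0,0]},
  ],
)

```text
clock: 4.58
eef_pos: [571.1, 44.9, 65.1]
eef_rot: [-3.141, 0.004, -2.979]
wrist_force: [10.2, 0.2, -3.6]
finger_gap: 23.3
```

```bash
python3 - <<'E'
from h import *
s=camera("scene")
crop(s,175,125,295,255,5,"s5.png")
E
```

```text
(no output)
```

View pics/s5.png

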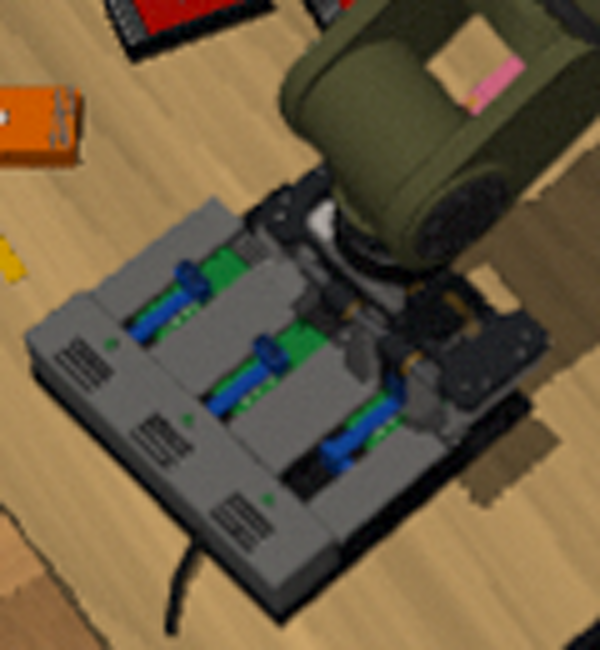

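Call:
arm_command(
  deltas=[
    {"xyz": [0,0,0],"turn": [0,0,0]},
    {"xyz": [0,0,0],"turn": [0,0,0]},
    {"xyz": [0,0,0.02],"turn": [0,0,0]},
    {"xyz": [0,0,0.02],"turn": [0,0,0]},
  ],
  gripper=0.52,
)

```text
clock: 5.12
eef_pos: [569.5, 44.9, 104.7]
eef_rot: [3.141, -0.001, -2.978]
wrist_force: [0.4, 0.5, 0.1]
finger_gap: 45.1
```

Call:
arm_command(
  deltas=[
    {"xyz": [-0.018,-0.003,0],"turn": [0,0,0]},
    {"xyz": [-0.0173,-0.0029,0],"turn": [0,0,0]},
    {"xyz": [0,0,0],"turn": [0,0,0]},
    {"xyz": [0,0,-0.03],"turn": [0,0,0]},
    {"xyz": [0,0,-0.03],"turn": [0,0,0]},
    {"xyz": [0,0,-0.01],"turn": [0,0,0]},
    {"xyz": [0,0,0],"turn": [0,0,0]},
  ],
  gripper=0.3,
)

```text
clock: 6.0
eef_pos: [534.8, 39.1, 34.4]
eef_rot: [3.142, -0.001, -2.978]
wrist_force: [0.7, 0.1, 1.2]
finger_gap: 66.3
```

```bash
python3 - <<'E'
from h import *
s=camera("scene")
crop(s,175,125,295,255,5,"s6.png")
E
```

```text
(no output)
```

View pics/s6.png

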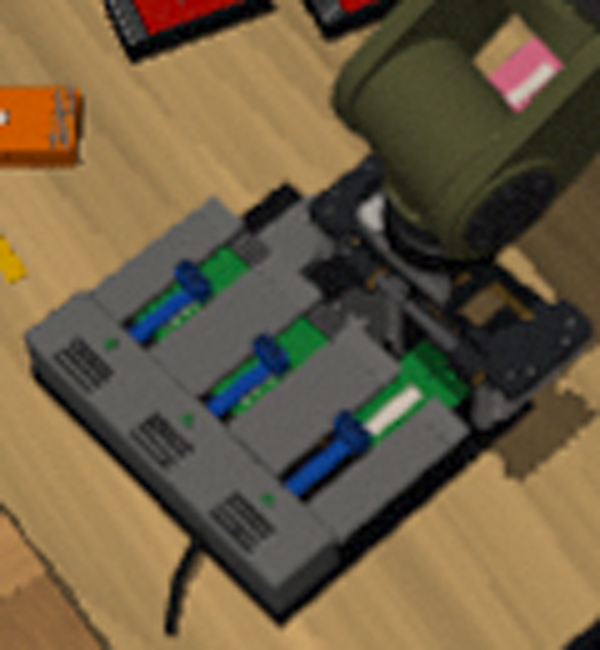

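Slide 3 sprang back and the pack is out between the fingers. I'll grip it and draw it out a further 55 mm along the bay axis, then regrip at its centre.

Call:
arm_command(
  deltas=[
    {"xyz": [0,0,0],"turn": [0,0,0]},
    {"xyz": [0,0,0],"turn": [0,0,0]},
    {"xyz": [0,0,0],"turn": [0,0,0]},
  ],
  gripper=0.6,
  force=30,
)

```text
clock: 6.42
eef_pos: [535.1, 39.1, 35.4]
eef_rot: [-3.141, 0.002, -2.978]
wrist_force: [-0.2, 0.6, 6.6]
finger_gap: 53.5
```

Call:
arm_command(
  deltas=[
    {"xyz": [-0.0125,-0.0021,0],"turn": [0,0,0]},
    {"xyz": [-0.014,-0.0023,0],"turn": [0,0,0]},
    {"xyz": [-0.014,-0.0023,0],"turn": [0,0,0]},
    {"xyz": [-0.0138,-0.0022,0],"turn": [0,0,0]},
    {"xyz": [0,0,0],"turn": [0,0,0]},
    {"xyz": [0,0,0],"turn": [0,0,0]},
  ],
)

```text
clock: 7.18
eef_pos: [479.3, 30.0, 35.2]
eef_rot: [-3.141, -0.001, -2.978]
wrist_force: [-10.5, -2.2, 17.1]
finger_gap: 53.5
```

Call:
arm_command(
  deltas=[
    {"xyz": [0,0,0],"turn": [0,0,0]},
    {"xyz": [0,0,0],"turn": [0,0,0]},
    {"xyz": [0.0168,0.0027,0],"turn": [0,0,0]},
    {"xyz": [0.0168,0.0028,0],"turn": [0,0,0]},
    {"xyz": [0,0,0],"turn": [0,0,0]},
  ],
  gripper=0.3,
)

```text
clock: 7.8
eef_pos: [514.1, 35.8, 34.1]
eef_rot: [3.142, -0.0, -2.978]
wrist_force: [0.3, 0.2, -0.3]
finger_gap: 65.9
```

Call:
arm_command(
  deltas=[
    {"xyz": [0,0,0],"turn": [0,0,0]},
    {"xyz": [0,0,0],"turn": [0,0,0]},
    {"xyz": [0,0,0],"turn": [0,0,0]},
  ],
  gripper=0.6,
)

```text
clock: 8.18
eef_pos: [513.4, 35.7, 34.3]
eef_rot: [3.141, -0.001, -2.978]
wrist_force: [-0.1, -0.4, -2.3]
finger_gap: 53.6
```

```bash
python3 - <<'E'
from h import *
s=camera("scene")
crop(s,175,125,295,255,5,"s7.png")
E
```

```text
(no output)
```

View pics/s7.png

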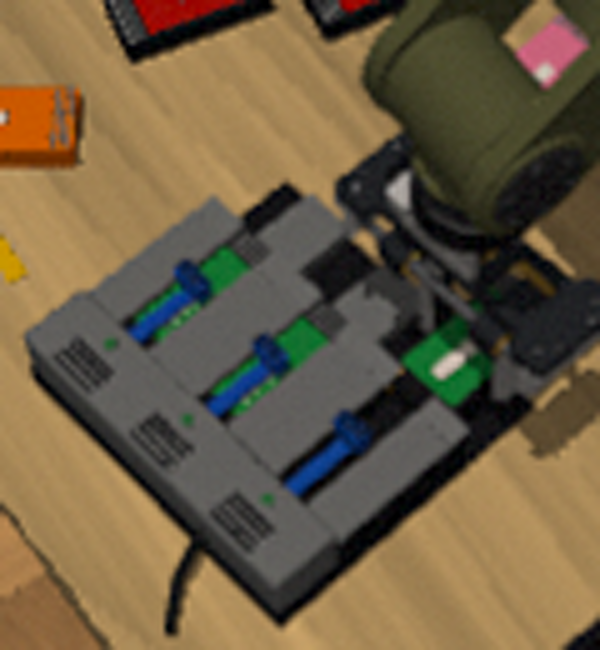

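Call:
arm_command(
  deltas=[
    {"xyz": [-0.0074,-0.0012,0],"turn": [0,0,0]},
    {"xyz": [-0.0074,-0.0012,0.001],"turn": [0,0,0]},
    {"xyz": [0,0,0.02],"turn": [0,0,0]},
    {"xyz": [0,0,0.03],"turn": [0,0,0]},
    {"xyz": [0,0,0.025],"turn": [0,0,0]},
  ],
)

```text
clock: 8.85
eef_pos: [498.7, 33.2, 111.5]
eef_rot: [-3.142, 0.0, -2.978]
wrist_force: [0.8, 0.4, -2.0]
finger_gap: 53.6
```

Call:
arm_command(
  deltas=[
    {"xyz": [0.0054,0.0237,0],"turn": [0,0,-0.135]},
    {"xyz": [0.0054,0.0237,0],"turn": [0,0,-0.135]},
    {"xyz": [0.0054,0.0237,0],"turn": [0,0,-0.135]},
    {"xyz": [0.0054,0.0237,0],"turn": [0,0,-0.135]},
    {"xyz": [0.0054,0.0237,0],"turn": [0,0,-0.135]},
    {"xyz": [0.0054,0.0237,0],"turn": [0,0,-0.135]},
    {"xyz": [0.0054,0.0237,0],"turn": [0,0,-0.135]},
    {"xyz": [0.0054,0.0237,0],"turn": [0,0,-0.135]},
    {"xyz": [0.0054,0.0237,0],"turn": [0,0,-0.135]},
    {"xyz": [0.0054,0.0237,0],"turn": [0,0,-0.135]},
    {"xyz": [0.0054,0.0237,0],"turn": [0,0,-0.135]},
    {"xyz": [0.0054,0.0237,0],"turn": [0,0,-0.135]},
  ],
)

```text
clock: 10.35
eef_pos: [563.6, 318.2, 110.3]
eef_rot: [-3.141, 0.0, 1.68]
wrist_force: [0.4, -0.9, -2.2]
finger_gap: 53.6
```

Call:
arm_command(
  deltas=[
    {"xyz": [0,0,0],"turn": [0,0,0]},
  ],
)

```text
clock: 10.48
eef_pos: [563.4, 318.5, 110.0]
eef_rot: [-3.141, 0.0, 1.686]
wrist_force: [0.1, -0.3, -2.2]
finger_gap: 53.4
```

```bash
python3 - <<'E'
from h import *
s=camera("scene");t=camera("top")
crop(s,225,185,385,305,5,"s8.png")
crop(t,100,100,260,260,4,"t8.png")
E
```

View pics/s8.png

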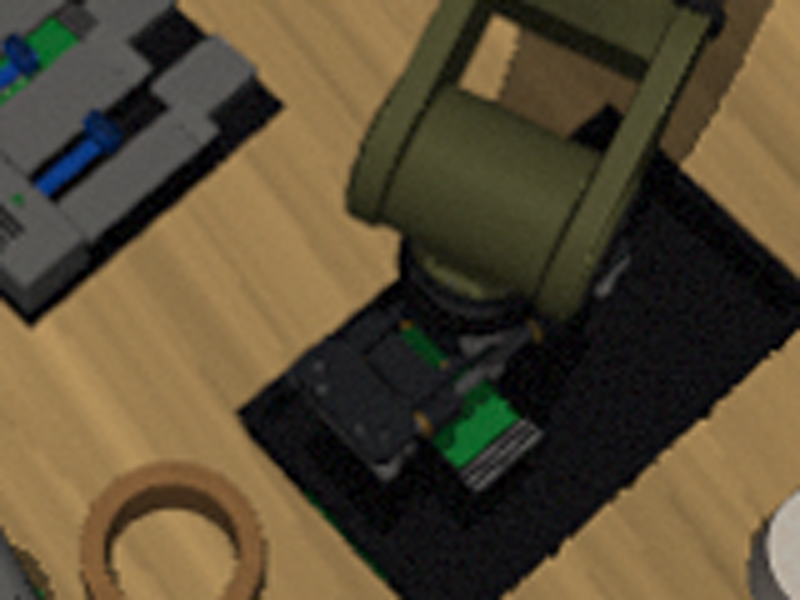

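View pics/t8.png

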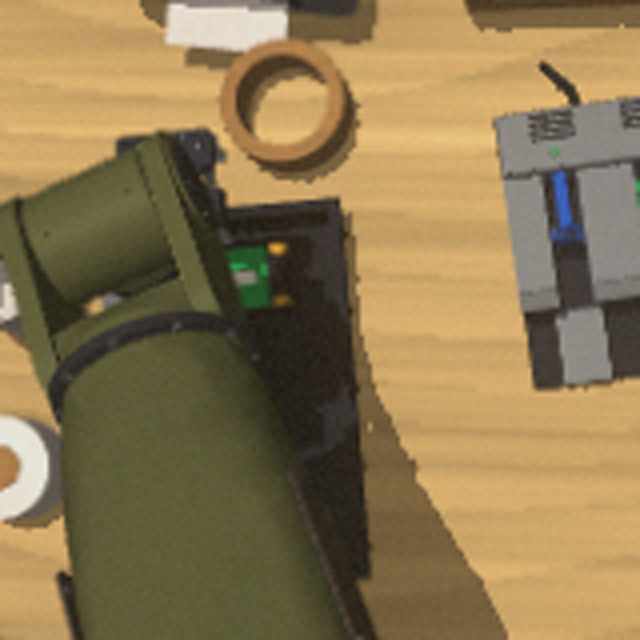

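Call:
arm_command(
  deltas=[
    {"xyz": [0,0,-0.035],"turn": [0,0,0]},
    {"xyz": [0,0,-0.03],"turn": [0,0,0]},
    {"xyz": [0,0,-0.018],"turn": [0,0,0]},
    {"xyz": [0,0,-0.006],"turn": [0,0,0]},
    {"xyz": [0,0,0],"turn": [0,0,0]},
  ],
)

```text
clock: 11.2
eef_pos: [564.2, 317.7, 22.0]
eef_rot: [3.141, -0.0, 1.685]
wrist_force: [-0.7, -0.3, -2.7]
finger_gap: 54.2
```

Call:
arm_command(
  deltas=[
    {"xyz": [0,0,-0.001],"turn": [0,0,0]},
    {"xyz": [0,0,0],"turn": [0,0,0]},
  ],
)

```text
clock: 11.45
eef_pos: [564.2, 317.8, 21.1]
eef_rot: [3.141, -0.0, 1.685]
wrist_force: [0.2, 0.3, -2.7]
finger_gap: 53.6
```

Call:
arm_command(
  deltas=[
    {"xyz": [0,0,-0.0015],"turn": [0,0,0]},
    {"xyz": [0,0,0],"turn": [0,0,0]},
  ],
)

```text
clock: 11.7
eef_pos: [564.1, 317.8, 19.5]
eef_rot: [3.141, -0.0, 1.685]
wrist_force: [-0.9, -0.7, 1.7]
finger_gap: 53.8
```

Call:
arm_command(
  deltas=[
    {"xyz": [0,0,0],"turn": [0,0,0]},
    {"xyz": [0,0,0],"turn": [0,0,0]},
    {"xyz": [0,0,0.03],"turn": [0,0,0]},
    {"xyz": [0,0,0.04],"turn": [0,0,0]},
    {"xyz": [0,0,0.022],"turn": [0,0,0]},
  ],
  gripper=0.3,
)

```text
clock: 12.32
eef_pos: [564.4, 318.0, 113.2]
eef_rot: [3.139, -0.001, 1.685]
wrist_force: [0.1, -0.6, -0.1]
finger_gap: 65.7
```

Call:
arm_command(
  deltas=[
    {"xyz": [0.0053,-0.0282,0],"turn": [0,0,0.135]},
    {"xyz": [0.0053,-0.0282,0],"turn": [0,0,0.135]},
    {"xyz": [0.0053,-0.0282,0],"turn": [0,0,0.135]},
    {"xyz": [0.0053,-0.0282,0],"turn": [0,0,0.135]},
    {"xyz": [0.0053,-0.0282,0],"turn": [0,0,0.135]},
    {"xyz": [0.0053,-0.0282,0],"turn": [0,0,0.135]},
    {"xyz": [0.0053,-0.0282,0],"turn": [0,0,0.135]},
    {"xyz": [0.0053,-0.0282,0],"turn": [0,0,0.135]},
    {"xyz": [0.0053,-0.0282,0],"turn": [0,0,0.135]},
    {"xyz": [0.0053,-0.0282,0],"turn": [0,0,0.135]},
    {"xyz": [0.0053,-0.0282,0],"turn": [0,0,0.135]},
    {"xyz": [0.0053,-0.0282,0],"turn": [0,0,0.135]},
  ],
  gripper=0.52,
)

```text
clock: 13.82
eef_pos: [627.7, -21.7, 111.0]
eef_rot: [-3.142, 0.0, -2.974]
wrist_force: [-0.4, 0.2, 0.6]
finger_gap: 45.4
```

Call:
arm_command(
  deltas=[
    {"xyz": [0,0,0],"turn": [0,0,0]},
    {"xyz": [0,0,0],"turn": [0,0,0]},
  ],
)

```text
clock: 14.08
eef_pos: [627.4, -20.1, 110.9]
eef_rot: [3.141, -0.0, -2.98]
wrist_force: [-0.1, -0.3, -0.3]
finger_gap: 45.2
```

```bash
python3 - <<'E'
from h import *
s=camera("scene");t=camera("top")
crop(t,100,100,260,260,4,"t9.png")
print(read_state()["eef_pos"],read_state()["eef_rot"])
E
```

```text
[627.41399575 -19.72885881 110.9768506 ] [ 3.14150993e+00  1.47271113e-05 -2.97892343e+00]
```

View pics/t9.png

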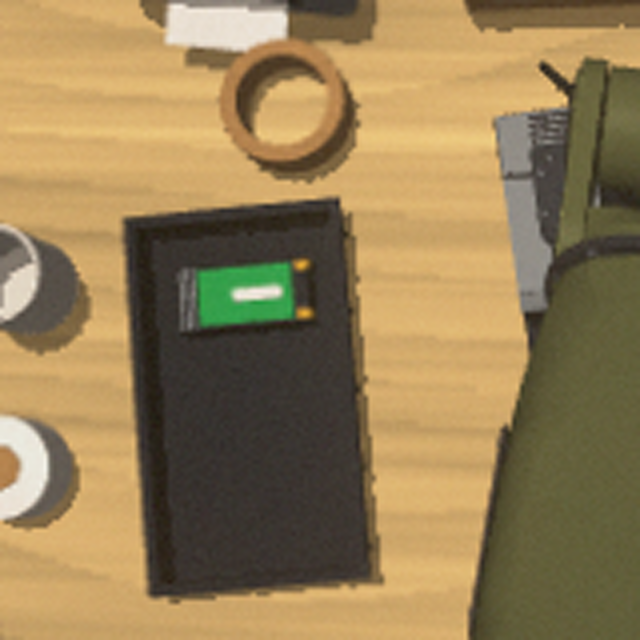

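Call:
arm_command(
  deltas=[
    {"xyz": [0,-0.0008,-0.022],"turn": [0,0,0]},
    {"xyz": [0,0,-0.018],"turn": [0,0,0]},
    {"xyz": [0,0,-0.006],"turn": [0,0,0]},
    {"xyz": [0,0,0],"turn": [0,0,0]},
  ],
)

```text
clock: 14.68
eef_pos: [627.5, -21.3, 64.8]
eef_rot: [3.141, -0.0, -2.978]
wrist_force: [-0.1, -0.1, 0.6]
finger_gap: 45.1
```

Call:
arm_command(
  deltas=[
    {"xyz": [0,0,0],"turn": [0,0,0]},
    {"xyz": [0,0,0],"turn": [0,0,0]},
    {"xyz": [0,0,0],"turn": [0,0,0]},
    {"xyz": [0,0,0],"turn": [0,0,0]},
  ],
  gripper=0.9,
  force=35,
)

```text
clock: 15.18
eef_pos: [627.6, -20.7, 65.4]
eef_rot: [3.141, 0.001, -2.978]
wrist_force: [-0.8, 4.7, 2.5]
finger_gap: 23.3
```

Call:
arm_command(
  deltas=[
    {"xyz": [-0.0091,-0.0015,0],"turn": [0,0,0]},
    {"xyz": [-0.0091,-0.0015,0],"turn": [0,0,0]},
    {"xyz": [-0.0091,-0.0015,0],"turn": [0,0,0]},
    {"xyz": [-0.0091,-0.0015,0],"turn": [0,0,0]},
    {"xyz": [-0.0091,-0.0015,0],"turn": [0,0,0]},
    {"xyz": [0,0,0],"turn": [0,0,0]},
    {"xyz": [0,0,0],"turn": [0,0,0]},
  ],
)

```text
clock: 16.05
eef_pos: [583.1, -28.3, 65.6]
eef_rot: [3.141, 0.003, -2.978]
wrist_force: [7.0, 5.4, -3.1]
finger_gap: 23.8
```

Call:
arm_command(
  deltas=[
    {"xyz": [0,0,0],"turn": [0,0,0]},
    {"xyz": [0,0,0],"turn": [0,0,0]},
    {"xyz": [0,0,0.02],"turn": [0,0,0]},
    {"xyz": [0,0,0.02],"turn": [0,0,0]},
  ],
  gripper=0.52,
)

```text
clock: 16.55
eef_pos: [581.8, -29.1, 105.4]
eef_rot: [3.142, -0.001, -2.979]
wrist_force: [-0.4, -0.1, 1.2]
finger_gap: 45.2
```

Call:
arm_command(
  deltas=[
    {"xyz": [-0.018,-0.0027,0],"turn": [0,0,0]},
    {"xyz": [-0.0167,-0.0025,0],"turn": [0,0,0]},
    {"xyz": [0,0,0],"turn": [0,0,0]},
    {"xyz": [0,0,-0.03],"turn": [0,0,0]},
    {"xyz": [0,0,-0.03],"turn": [0,0,0]},
    {"xyz": [0,0,-0.01],"turn": [0,0,0]},
    {"xyz": [0,0,0],"turn": [0,0,0]},
  ],
  gripper=0.3,
)

```text
clock: 17.42
eef_pos: [547.6, -34.2, 34.9]
eef_rot: [3.141, -0.001, -2.978]
wrist_force: [0.6, 0.1, 0.1]
finger_gap: 65.9
```

```bash
python3 - <<'E'
from h import *
s=camera("scene")
crop(s,175,105,295,225,5,"s10.png")
E
```

```text
(no output)
```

View pics/s10.png

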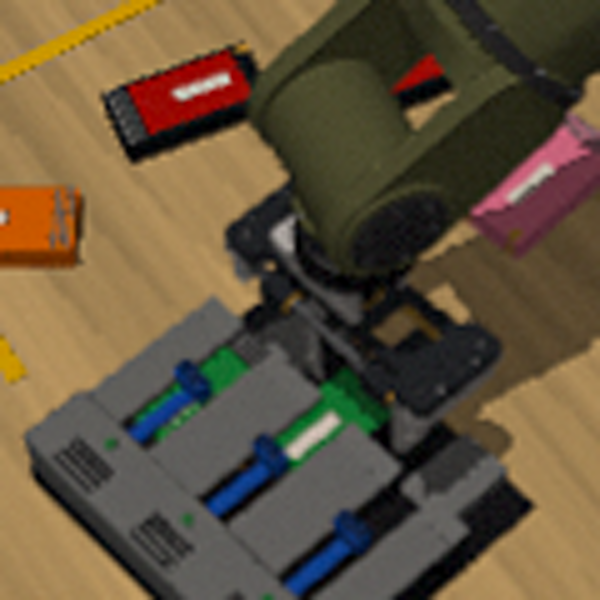

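Pack 2 is out and the slide has sprung back. I'll repeat the same sequence: grip, draw, regrip, carry.

Call:
arm_command(
  deltas=[
    {"xyz": [0,0,0],"turn": [0,0,0]},
    {"xyz": [0,0,0],"turn": [0,0,0]},
    {"xyz": [0,0,0],"turn": [0,0,0]},
  ],
  gripper=0.6,
  force=30,
)

```text
clock: 17.85
eef_pos: [547.8, -34.2, 35.9]
eef_rot: [-3.141, 0.002, -2.978]
wrist_force: [-1.2, -0.3, 6.5]
finger_gap: 53.9
```

Call:
arm_command(
  deltas=[
    {"xyz": [-0.0125,-0.0021,0],"turn": [0,0,0]},
    {"xyz": [-0.014,-0.0023,0],"turn": [0,0,0]},
    {"xyz": [-0.014,-0.0023,0],"turn": [0,0,0]},
    {"xyz": [-0.0138,-0.0022,0],"turn": [0,0,0]},
    {"xyz": [0,0,0],"turn": [0,0,0]},
    {"xyz": [0,0,0],"turn": [0,0,0]},
  ],
)

```text
clock: 18.6
eef_pos: [492.0, -43.4, 35.7]
eef_rot: [-3.141, -0.001, -2.978]
wrist_force: [-11.0, -2.0, 17.9]
finger_gap: 53.8
```

Call:
arm_command(
  deltas=[
    {"xyz": [0,0,0],"turn": [0,0,0]},
    {"xyz": [0,0,0],"turn": [0,0,0]},
    {"xyz": [0.0168,0.0027,0],"turn": [0,0,0]},
    {"xyz": [0.0168,0.0028,0],"turn": [0,0,0]},
    {"xyz": [0,0,0],"turn": [0,0,0]},
  ],
  gripper=0.3,
)

```text
clock: 19.23
eef_pos: [526.8, -37.5, 34.6]
eef_rot: [3.142, -0.0, -2.978]
wrist_force: [1.1, -0.6, 0.4]
finger_gap: 65.6
```

Call:
arm_command(
  deltas=[
    {"xyz": [0,0,0],"turn": [0,0,0]},
    {"xyz": [0,0,0],"turn": [0,0,0]},
    {"xyz": [0,0,0],"turn": [0,0,0]},
  ],
  gripper=0.6,
)

```text
clock: 19.6
eef_pos: [526.2, -37.7, 34.9]
eef_rot: [3.142, -0.0, -2.979]
wrist_force: [-0.0, 0.4, -1.4]
finger_gap: 53.6
```

Call:
arm_command(
  deltas=[
    {"xyz": [-0.0074,-0.0012,0],"turn": [0,0,0]},
    {"xyz": [-0.0074,-0.0012,0.001],"turn": [0,0,0]},
    {"xyz": [0,0,0.02],"turn": [0,0,0]},
    {"xyz": [0,0,0.03],"turn": [0,0,0]},
    {"xyz": [0,0,0.025],"turn": [0,0,0]},
    {"xyz": [0,0,0],"turn": [0,0,0]},
  ],
)

```text
clock: 20.35
eef_pos: [512.2, -40.2, 112.3]
eef_rot: [-3.141, 0.003, -2.978]
wrist_force: [0.8, 0.9, -2.3]
finger_gap: 54.0
```

```bash
python3 - <<'E'
from h import *
s=camera("scene")
crop(s,175,105,315,225,5,"s11.png")
E
```

```text
(no output)
```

View pics/s11.png

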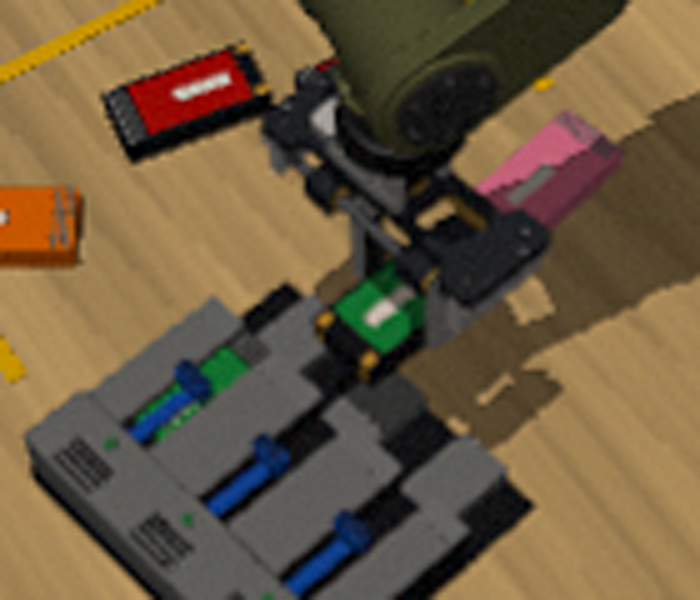

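Call:
arm_command(
  deltas=[
    {"xyz": [-0.0028,0.029,0],"turn": [0,0,-0.135]},
    {"xyz": [-0.0028,0.029,0],"turn": [0,0,-0.135]},
    {"xyz": [-0.0028,0.029,0],"turn": [0,0,-0.135]},
    {"xyz": [-0.0028,0.029,0],"turn": [0,0,-0.135]},
    {"xyz": [-0.0028,0.029,0],"turn": [0,0,-0.135]},
    {"xyz": [-0.0028,0.029,0],"turn": [0,0,-0.135]},
    {"xyz": [-0.0028,0.029,0],"turn": [0,0,-0.135]},
    {"xyz": [-0.0028,0.029,0],"turn": [0,0,-0.135]},
    {"xyz": [-0.0028,0.029,0],"turn": [0,0,-0.135]},
    {"xyz": [-0.0028,0.029,0],"turn": [0,0,-0.135]},
    {"xyz": [-0.0028,0.029,0],"turn": [0,0,-0.135]},
    {"xyz": [-0.0028,0.029,0],"turn": [0,0,-0.135]},
  ],
)

```text
clock: 21.9
eef_pos: [477.3, 308.5, 109.1]
eef_rot: [-3.139, 0.001, 1.68]
wrist_force: [0.8, -0.6, -1.9]
finger_gap: 54.1
```

Call:
arm_command(
  deltas=[
    {"xyz": [0,0,0],"turn": [0,0,0]},
    {"xyz": [0,0,-0.035],"turn": [0,0,0]},
    {"xyz": [0,0,-0.03],"turn": [0,0,0]},
    {"xyz": [0,0,-0.018],"turn": [0,0,0]},
    {"xyz": [0,0,-0.006],"turn": [0,0,0]},
    {"xyz": [0,0,0],"turn": [0,0,0]},
  ],
)

```text
clock: 22.65
eef_pos: [478.4, 307.9, 22.2]
eef_rot: [3.141, -0.0, 1.685]
wrist_force: [0.6, 0.6, -1.0]
finger_gap: 53.8
```

Call:
arm_command(
  deltas=[
    {"xyz": [0,0,-0.0025],"turn": [0,0,0]},
    {"xyz": [0,0,0],"turn": [0,0,0]},
  ],
)

```text
clock: 22.9
eef_pos: [478.4, 308.1, 19.9]
eef_rot: [3.141, -0.0, 1.685]
wrist_force: [0.1, -0.0, -2.1]
finger_gap: 53.8
```

Call:
arm_command(
  deltas=[
    {"xyz": [0,0,0],"turn": [0,0,0]},
    {"xyz": [0,0,0],"turn": [0,0,0]},
    {"xyz": [0,0,0.03],"turn": [0,0,0]},
    {"xyz": [0,0,0.04],"turn": [0,0,0]},
    {"xyz": [0,0,0.021],"turn": [0,0,0]},
  ],
  gripper=0.3,
)

```text
clock: 23.52
eef_pos: [478.8, 308.3, 112.8]
eef_rot: [3.139, -0.001, 1.685]
wrist_force: [-0.6, 0.2, -0.8]
finger_gap: 65.7
```

Call:
arm_command(
  deltas=[
    {"xyz": [0.0134,-0.0335,0],"turn": [0,0,0.135]},
    {"xyz": [0.0134,-0.0335,0],"turn": [0,0,0.135]},
    {"xyz": [0.0134,-0.0335,0],"turn": [0,0,0.135]},
    {"xyz": [0.0134,-0.0335,0],"turn": [0,0,0.135]},
    {"xyz": [0.0134,-0.0335,0],"turn": [0,0,0.135]},
    {"xyz": [0.0134,-0.0335,0],"turn": [0,0,0.135]},
    {"xyz": [0.0134,-0.0335,0],"turn": [0,0,0.135]},
    {"xyz": [0.0134,-0.0335,0],"turn": [0,0,0.135]},
    {"xyz": [0.0134,-0.0335,0],"turn": [0,0,0.135]},
    {"xyz": [0.0134,-0.0335,0],"turn": [0,0,0.135]},
    {"xyz": [0.0134,-0.0335,0],"turn": [0,0,0.135]},
    {"xyz": [0.0134,-0.0335,0],"turn": [0,0,0.135]},
  ],
  gripper=0.52,
)

```text
clock: 25.02
eef_pos: [639.4, -95.1, 110.7]
eef_rot: [-3.141, 0.0, -2.974]
wrist_force: [0.5, -0.1, -0.0]
finger_gap: 45.2
```

Call:
arm_command(
  deltas=[
    {"xyz": [0,0,0],"turn": [0,0,0]},
    {"xyz": [0,0,0],"turn": [0,0,0]},
    {"xyz": [0,0,0],"turn": [0,0,0]},
  ],
)

```text
clock: 25.4
eef_pos: [638.8, -93.0, 110.6]
eef_rot: [3.142, 0.0, -2.978]
wrist_force: [-0.4, 0.2, 0.2]
finger_gap: 45.3
```

```bash
python3 - <<'E'
from h import *
s=camera("scene");t=camera("top")
crop(t,100,100,390,260,2.7,"t12.png")
E
```

```text
(no output)
```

View pics/t12.png

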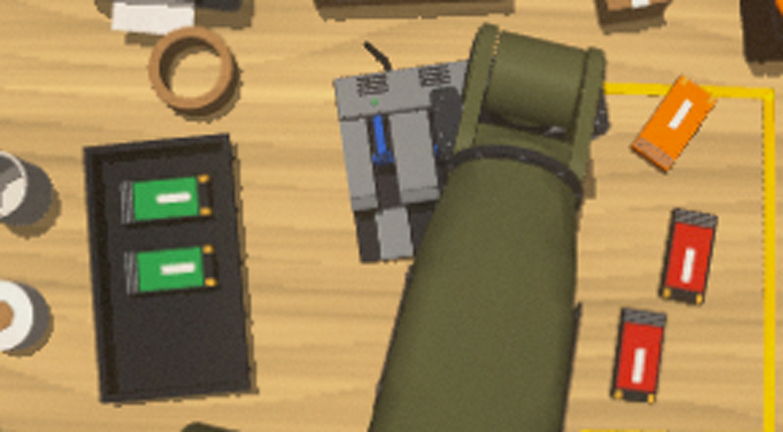

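Two packs lie flat in the tray, at about (167,198) and (172,268) in the crop, and the drained packs have not moved. Now thumb 1.

Call:
arm_command(
  deltas=[
    {"xyz": [0,-0.0006,-0.022],"turn": [0,0,0]},
    {"xyz": [0,0,-0.018],"turn": [0,0,0]},
    {"xyz": [0,0,-0.006],"turn": [0,0,0]},
    {"xyz": [0,0,0],"turn": [0,0,0]},
  ],
)

```text
clock: 26.0
eef_pos: [638.9, -94.5, 64.3]
eef_rot: [3.141, -0.0, -2.978]
wrist_force: [0.1, -0.3, -0.2]
finger_gap: 45.3
```

Call:
arm_command(
  deltas=[
    {"xyz": [0,0,0],"turn": [0,0,0]},
    {"xyz": [0,0,0],"turn": [0,0,0]},
    {"xyz": [0,0,0],"turn": [0,0,0]},
    {"xyz": [0,0,0],"turn": [0,0,0]},
  ],
  gripper=0.9,
  force=35,
)

```text
clock: 26.5
eef_pos: [639.1, -93.8, 64.9]
eef_rot: [3.141, 0.0, -2.978]
wrist_force: [-1.1, 5.4, 2.9]
finger_gap: 23.4
```

Call:
arm_command(
  deltas=[
    {"xyz": [-0.0091,-0.0015,0],"turn": [0,0,0]},
    {"xyz": [-0.0091,-0.0015,0],"turn": [0,0,0]},
    {"xyz": [-0.0091,-0.0015,0],"turn": [0,0,0]},
    {"xyz": [-0.0091,-0.0015,0],"turn": [0,0,0]},
    {"xyz": [-0.0091,-0.0015,0],"turn": [0,0,0]},
    {"xyz": [0,0,0],"turn": [0,0,0]},
    {"xyz": [0,0,0],"turn": [0,0,0]},
  ],
)

```text
clock: 27.38
eef_pos: [594.6, -101.3, 65.0]
eef_rot: [3.141, 0.003, -2.978]
wrist_force: [6.5, 5.4, -2.9]
finger_gap: 23.7
```

Call:
arm_command(
  deltas=[
    {"xyz": [0,0,0],"turn": [0,0,0]},
    {"xyz": [0,0,0],"turn": [0,0,0]},
    {"xyz": [0,0,0.02],"turn": [0,0,0]},
    {"xyz": [0,0,0.02],"turn": [0,0,0]},
  ],
  gripper=0.52,
)

```text
clock: 27.88
eef_pos: [593.3, -102.2, 104.9]
eef_rot: [3.142, -0.001, -2.979]
wrist_force: [0.9, 1.1, 0.5]
finger_gap: 45.2
```

Call:
arm_command(
  deltas=[
    {"xyz": [-0.018,-0.0024,0],"turn": [0,0,0]},
    {"xyz": [-0.0163,-0.0023,0],"turn": [0,0,0]},
    {"xyz": [0,0,0],"turn": [0,0,0]},
    {"xyz": [0,0,-0.03],"turn": [0,0,0]},
    {"xyz": [0,0,-0.03],"turn": [0,0,0]},
    {"xyz": [0,0,-0.01],"turn": [0,0,0]},
    {"xyz": [0,0,0],"turn": [0,0,0]},
  ],
  gripper=0.3,
)

```text
clock: 28.75
eef_pos: [559.5, -106.8, 34.4]
eef_rot: [3.141, -0.0, -2.978]
wrist_force: [0.4, 0.1, -0.1]
finger_gap: 65.9
```

```bash
python3 - <<'E'
from h import *
s=camera("scene")
crop(s,175,105,295,225,5,"s13.png")
E
```

```text
(no output)
```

View pics/s13.png

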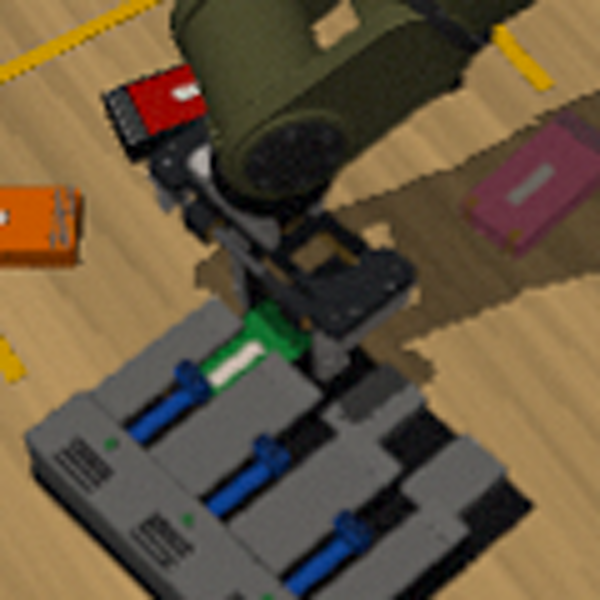

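Pack 1 has ejected and slide 1 has sprung back, so I'll repeat the sequence.

Call:
arm_command(
  deltas=[
    {"xyz": [0,0,0],"turn": [0,0,0]},
    {"xyz": [0,0,0],"turn": [0,0,0]},
    {"xyz": [0,0,0],"turn": [0,0,0]},
  ],
  gripper=0.6,
  force=30,
)

```text
clock: 29.18
eef_pos: [559.7, -106.9, 35.4]
eef_rot: [-3.141, 0.002, -2.978]
wrist_force: [-0.3, 0.4, 7.5]
finger_gap: 53.8
```

Call:
arm_command(
  deltas=[
    {"xyz": [-0.0125,-0.0021,0],"turn": [0,0,0]},
    {"xyz": [-0.014,-0.0023,0],"turn": [0,0,0]},
    {"xyz": [-0.014,-0.0023,0],"turn": [0,0,0]},
    {"xyz": [-0.0138,-0.0022,0],"turn": [0,0,0]},
    {"xyz": [0,0,0],"turn": [0,0,0]},
    {"xyz": [0,0,0],"turn": [0,0,0]},
  ],
)

```text
clock: 29.92
eef_pos: [503.8, -116.1, 35.2]
eef_rot: [-3.141, -0.001, -2.978]
wrist_force: [-9.1, -2.1, 17.2]
finger_gap: 53.9
```

Call:
arm_command(
  deltas=[
    {"xyz": [0,0,0],"turn": [0,0,0]},
    {"xyz": [0,0,0],"turn": [0,0,0]},
    {"xyz": [0.0168,0.0027,0],"turn": [0,0,0]},
    {"xyz": [0.0168,0.0028,0],"turn": [0,0,0]},
    {"xyz": [0,0,0],"turn": [0,0,0]},
  ],
  gripper=0.3,
)

```text
clock: 30.55
eef_pos: [538.6, -110.0, 34.0]
eef_rot: [3.141, -0.0, -2.978]
wrist_force: [-0.2, 0.8, 0.1]
finger_gap: 65.8
```

Call:
arm_command(
  deltas=[
    {"xyz": [0,0,0],"turn": [0,0,0]},
    {"xyz": [0,0,0],"turn": [0,0,0]},
    {"xyz": [0,0,0],"turn": [0,0,0]},
  ],
  gripper=0.6,
)

```text
clock: 30.92
eef_pos: [538.1, -110.2, 34.3]
eef_rot: [3.141, -0.0, -2.979]
wrist_force: [0.1, 0.2, -2.3]
finger_gap: 53.9
```

Call:
arm_command(
  deltas=[
    {"xyz": [-0.0074,-0.0012,0],"turn": [0,0,0]},
    {"xyz": [-0.0074,-0.0012,0.001],"turn": [0,0,0]},
    {"xyz": [0,0,0.02],"turn": [0,0,0]},
    {"xyz": [0,0,0.03],"turn": [0,0,0]},
    {"xyz": [0,0,0.025],"turn": [0,0,0]},
    {"xyz": [0,0,0],"turn": [0,0,0]},
  ],
)

```text
clock: 31.68
eef_pos: [524.1, -112.9, 111.9]
eef_rot: [-3.14, 0.003, -2.979]
wrist_force: [-0.2, -0.3, -1.8]
finger_gap: 53.8
```

```bash
python3 - <<'E'
from h import *
s=camera("scene")
crop(s,175,105,315,225,5,"s14.png")
E
```

```text
(no output)
```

View pics/s14.png

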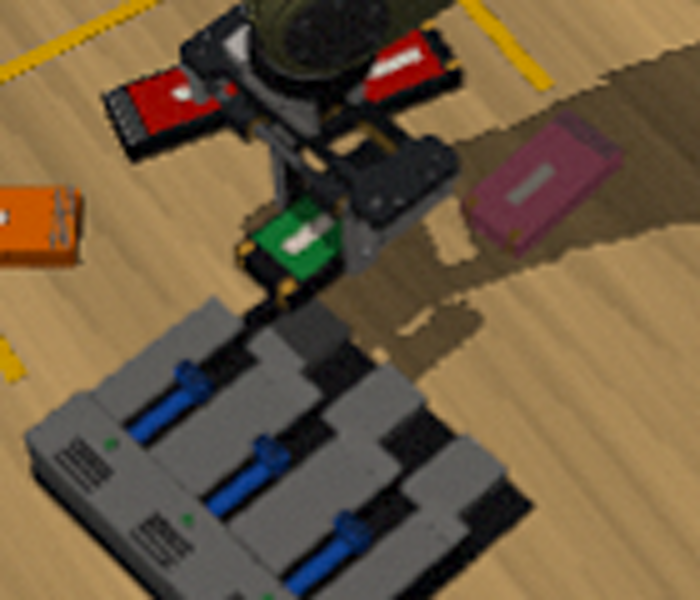

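Call:
arm_command(
  deltas=[
    {"xyz": [-0.0108,0.0344,0],"turn": [0,0,-0.135]},
    {"xyz": [-0.0108,0.0344,0],"turn": [0,0,-0.135]},
    {"xyz": [-0.0108,0.0344,0],"turn": [0,0,-0.135]},
    {"xyz": [-0.0108,0.0344,0],"turn": [0,0,-0.135]},
    {"xyz": [-0.0108,0.0344,0],"turn": [0,0,-0.135]},
    {"xyz": [-0.0108,0.0344,0],"turn": [0,0,-0.135]},
    {"xyz": [-0.0108,0.0344,0],"turn": [0,0,-0.135]},
    {"xyz": [-0.0108,0.0344,0],"turn": [0,0,-0.135]},
    {"xyz": [-0.0108,0.0344,0],"turn": [0,0,-0.135]},
    {"xyz": [-0.0108,0.0344,0],"turn": [0,0,-0.135]},
    {"xyz": [-0.0108,0.0344,0],"turn": [0,0,-0.135]},
    {"xyz": [-0.0108,0.0344,0],"turn": [0,0,-0.135]},
  ],
)

```text
clock: 33.22
eef_pos: [393.0, 300.8, 108.9]
eef_rot: [-3.14, 0.001, 1.68]
wrist_force: [0.7, -1.2, -2.5]
finger_gap: 54.0
```

Call:
arm_command(
  deltas=[
    {"xyz": [0,0,0],"turn": [0,0,0]},
    {"xyz": [0,0,-0.035],"turn": [0,0,0]},
    {"xyz": [0,0,-0.03],"turn": [0,0,0]},
    {"xyz": [0,0,-0.018],"turn": [0,0,0]},
    {"xyz": [0,0,-0.006],"turn": [0,0,0]},
    {"xyz": [0,0,0],"turn": [0,0,0]},
  ],
)

```text
clock: 33.98
eef_pos: [394.1, 299.7, 21.2]
eef_rot: [-3.141, 0.0, 1.685]
wrist_force: [-0.2, 0.3, -1.3]
finger_gap: 53.7
```

Call:
arm_command(
  deltas=[
    {"xyz": [0,0,-0.0018],"turn": [0,0,0]},
    {"xyz": [0,0,0],"turn": [0,0,0]},
  ],
)

```text
clock: 34.22
eef_pos: [394.3, 300.3, 20.0]
eef_rot: [3.141, -0.0, 1.685]
wrist_force: [-0.4, -0.6, -2.5]
finger_gap: 54.0
```

Call:
arm_command(
  deltas=[
    {"xyz": [0,0,0],"turn": [0,0,0]},
    {"xyz": [0,0,0],"turn": [0,0,0]},
    {"xyz": [0,0,0.03],"turn": [0,0,0]},
    {"xyz": [0,0,0.04],"turn": [0,0,0]},
    {"xyz": [0,0,0.02],"turn": [0,0,0]},
    {"xyz": [0,0,0],"turn": [0,0,0]},
  ],
  gripper=0.3,
)

```text
clock: 34.98
eef_pos: [394.7, 300.6, 110.8]
eef_rot: [3.139, -0.001, 1.685]
wrist_force: [-0.7, 0.6, 0.6]
finger_gap: 65.7
```

```bash
cat > red.py <<'E'
from h import *
import sys
t=camera("top");s=camera("scene")
for n,c in(("t",t),("s",s)):
    im=cv2.cvtColor(c["color"],cv2.COLOR_RGB2HSV); m=((im[...,0]<6)|(im[...,0]>174))&(im[...,1]>190)&(im[...,2]>80)
    nn,l,st,ce=cv2.connectedComponentsWithStats(m.astype(np.uint8))
    for i in range(1,nn):
        if 60<st[i,4]<600:
            p=onz(c,ce[i],22)
            yx=np.argwhere(l==i)[:,::-1]
            Q=np.array([onz(c,q,22)[:2] for q in yx]); v=np.linalg.eigh(np.cov(Q.T))[1][:,1]
            if p[1]<150: print(n,st[i,4],np.round(p,1),"axis",round(float(np.arctan2(v[1],v[0])),3))
crop(t,90,100,390,260,2.6,sys.argv[1])
E
python3 red.py t15.png
```

```text
t 262 [ 511.3 -324.2   22. ] axis 2.985
t 257 [ 389.7 -264.9   22. ] axis 3.037
s 181 [ 388.4 -262.5   22. ] axis 3.026
s 187 [ 510.3 -322.3   22. ] axis 2.992
```

View pics/t15.png

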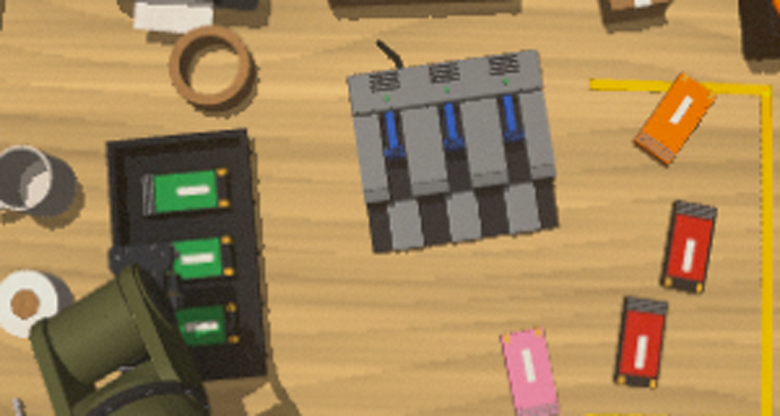

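Call:
arm_command(
  deltas=[
    {"xyz": [-0.0005,-0.047,0],"turn": [0,0,0.1113]},
    {"xyz": [-0.0005,-0.047,0],"turn": [0,0,0.1113]},
    {"xyz": [-0.0005,-0.047,0],"turn": [0,0,0.1113]},
    {"xyz": [-0.0005,-0.047,0],"turn": [0,0,0.1113]},
    {"xyz": [-0.0005,-0.047,0],"turn": [0,0,0.1113]},
    {"xyz": [-0.0005,-0.047,0],"turn": [0,0,0.1113]},
    {"xyz": [-0.0005,-0.047,0],"turn": [0,0,0.1113]},
    {"xyz": [-0.0005,-0.047,0],"turn": [0,0,0.1113]},
    {"xyz": [-0.0005,-0.047,0],"turn": [0,0,0.1113]},
    {"xyz": [-0.0005,-0.047,0],"turn": [0,0,0.1113]},
    {"xyz": [-0.0005,-0.047,0],"turn": [0,0,0.1113]},
    {"xyz": [-0.0005,-0.047,0],"turn": [0,0,0.1113]},
  ],
)

```text
clock: 36.58
eef_pos: [387.4, -265.1, 108.4]
eef_rot: [3.141, -0.002, 3.024]
wrist_force: [-0.0, 0.1, -0.1]
finger_gap: 65.5
```

Call:
arm_command(
  deltas=[
    {"xyz": [0,0,0],"turn": [0,0,0]},
    {"xyz": [0,0,0],"turn": [0,0,0]},
    {"xyz": [0,0,0],"turn": [0,0,0]},
  ],
)

```text
clock: 36.95
eef_pos: [388.1, -262.8, 109.3]
eef_rot: [3.141, -0.001, 3.021]
wrist_force: [0.4, -0.6, -1.9]
finger_gap: 65.7
```

```bash
python3 - <<'E'
from h import *
s=camera("scene");t=camera("top")
crop(s,175,65,335,185,5,"s16.png");crop(t,295,150,395,270,5,"t16.png")
E
python3 red.py t16b.png
```

```text
t 268 [ 511.1 -324.2   22. ] axis 2.983
s 149 [-283.5 -427.7   22. ] axis 1.029
s 188 [ 510.4 -322.2   22. ] axis 2.989
s 91 [ 409.1 -264.7   22. ] axis 1.475
```

View pics/s16.png

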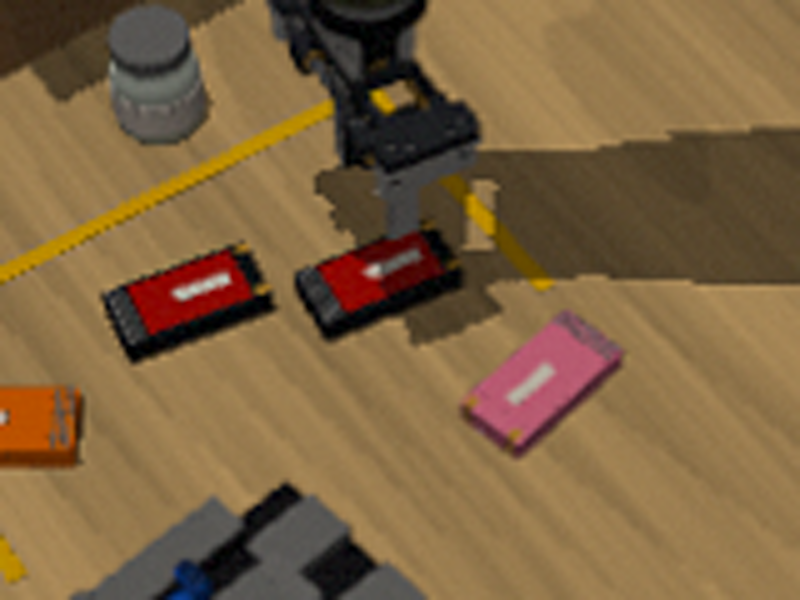

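View pics/t16.png

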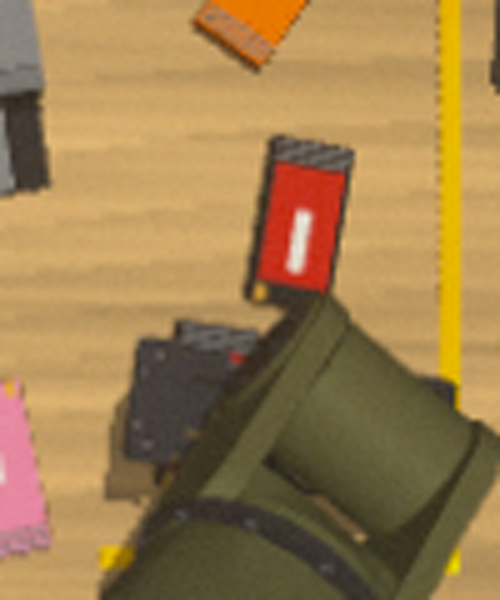

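Call:
arm_command(
  deltas=[
    {"xyz": [0.0005,-0.0005,-0.035],"turn": [0,0,0]},
    {"xyz": [0,0,-0.03],"turn": [0,0,0]},
    {"xyz": [0,0,-0.02],"turn": [0,0,0]},
    {"xyz": [0,0,-0.009],"turn": [0,0,0]},
    {"xyz": [0,0,0],"turn": [0,0,0]},
  ],
)

```text
clock: 37.78
eef_pos: [388.6, -264.2, 15.7]
eef_rot: [3.141, -0.0, 3.02]
wrist_force: [0.1, -0.2, 0.5]
finger_gap: 65.9
```

Call:
arm_command(
  deltas=[
    {"xyz": [0,0,0],"turn": [0,0,0]},
    {"xyz": [0,0,0],"turn": [0,0,0]},
    {"xyz": [0,0,0],"turn": [0,0,0]},
  ],
  gripper=0.6,
)

```text
clock: 38.15
eef_pos: [389.0, -264.4, 16.4]
eef_rot: [-3.141, 0.001, 3.02]
wrist_force: [-0.8, 2.4, 7.2]
finger_gap: 53.6
```

Call:
arm_command(
  deltas=[
    {"xyz": [0,0,0.02],"turn": [0,0,0]},
    {"xyz": [0,0,0.04],"turn": [0,0,0]},
    {"xyz": [0,0,0.03],"turn": [0,0,0]},
    {"xyz": [0,0,0],"turn": [0,0,0]},
  ],
)

```text
clock: 38.65
eef_pos: [389.3, -264.9, 107.4]
eef_rot: [-3.139, 0.003, 3.02]
wrist_force: [0.6, -0.1, -2.5]
finger_gap: 54.0
```

```bash
python3 - <<'E'
from h import *
s=camera("scene");t=camera("top")
crop(s,175,65,335,185,5,"s17.png")
print(read_state()["eef_pos"])
E
```

```text
[ 388.26335531 -264.0933594   104.90656586]
```

View pics/s17.png

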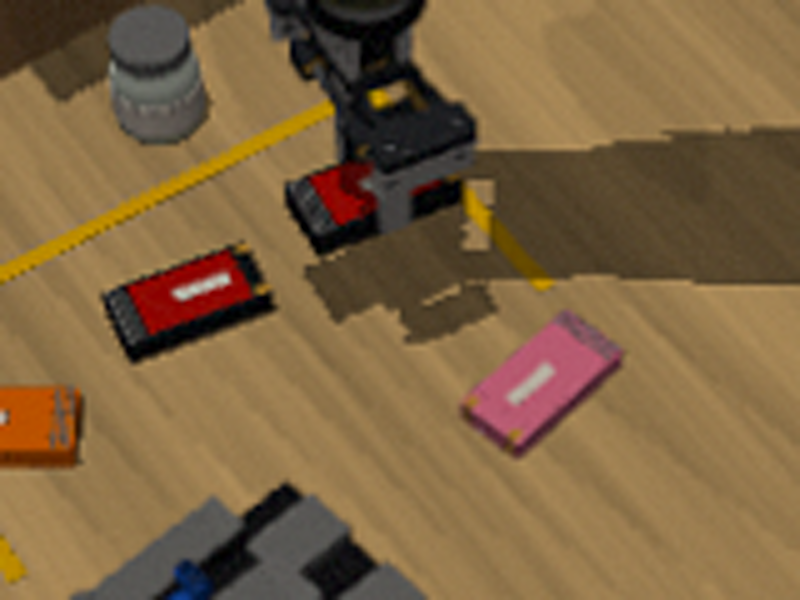

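Call:
arm_command(
  deltas=[
    {"xyz": [0.0057,0.0112,0],"turn": [0,0,-0.1429]},
    {"xyz": [0.0057,0.0112,0],"turn": [0,0,-0.1429]},
    {"xyz": [0.0057,0.0112,0],"turn": [0,0,-0.1429]},
    {"xyz": [0.0057,0.0112,0],"turn": [0,0,-0.1429]},
    {"xyz": [0.0057,0.0112,0],"turn": [0,0,-0.1429]},
    {"xyz": [0.0057,0.0112,0],"turn": [0,0,-0.1429]},
    {"xyz": [0.0057,0.0112,0],"turn": [0,0,-0.1429]},
    {"xyz": [0.0057,0.0112,0],"turn": [0,0,-0.1429]},
    {"xyz": [0.0057,0.0112,0],"turn": [0,0,-0.1429]},
    {"xyz": [0.0057,0.0112,0],"turn": [0,0,-0.1429]},
  ],
)

```text
clock: 40.0
eef_pos: [445.1, -151.6, 104.0]
eef_rot: [-3.139, -0.001, 1.587]
wrist_force: [-0.2, 0.6, -1.6]
finger_gap: 54.1
```

Call:
arm_command(
  deltas=[
    {"xyz": [0.0057,0.0112,0],"turn": [0,0,-0.1429]},
    {"xyz": [0.0057,0.0112,0],"turn": [0,0,-0.1429]},
    {"xyz": [0.0057,0.0112,0],"turn": [0,0,-0.1429]},
    {"xyz": [0.0057,0.0112,0],"turn": [0,0,-0.1429]},
    {"xyz": [0.0057,0.0112,0],"turn": [0,0,-0.1429]},
    {"xyz": [0.0057,0.0112,0],"turn": [0,0,-0.1429]},
    {"xyz": [0.0057,0.0112,0],"turn": [0,0,-0.1429]},
    {"xyz": [0.0057,0.0112,0],"turn": [0,0,-0.1429]},
    {"xyz": [0.0057,0.0112,0],"turn": [0,0,-0.1429]},
    {"xyz": [0.0057,0.0112,0],"turn": [0,0,-0.1429]},
    {"xyz": [0,0,0],"turn": [0,0,0]},
    {"xyz": [0,0,0],"turn": [0,0,0]},
  ],
)

```text
clock: 41.5
eef_pos: [502.1, -40.6, 104.8]
eef_rot: [-3.141, 0.001, 0.166]
wrist_force: [0.1, -0.1, -3.0]
finger_gap: 53.5
```

```bash
python3 - <<'E'
from h import *
s=camera("scene");t=camera("top")
crop(s,175,95,335,215,5,"s18.png")
st=read_state();print(st["eef_pos"],st["eef_rot"],st["joints"])
E
```

```text
[502.25250744 -40.66023192 105.22260653] [-3.14139134e+00  7.32920311e-04  1.64059352e-01] [-1.53458283e-01  3.24250886e-01  1.76814839e+00 -4.33205226e-05
  1.04995252e+00  1.25330034e+00]
```

View pics/s18.png

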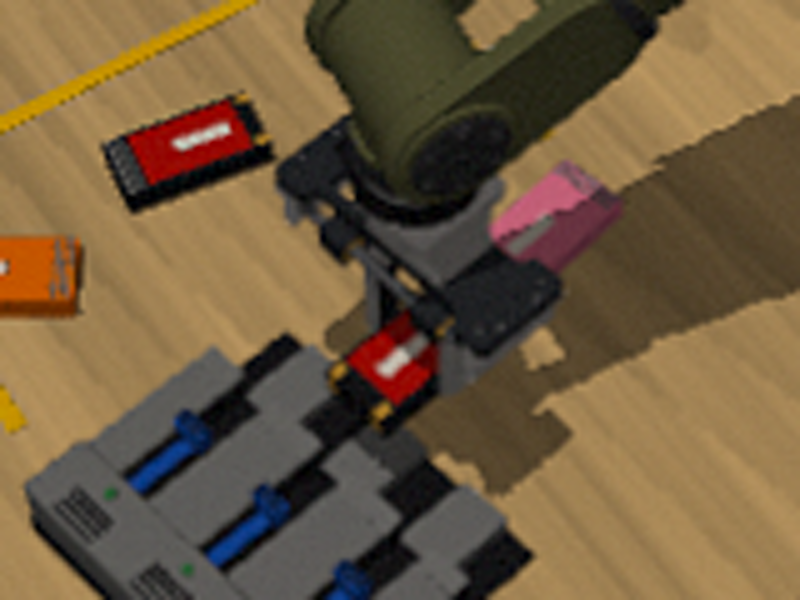

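Call:
arm_command(
  deltas=[
    {"xyz": [0,-0.0004,-0.03],"turn": [0,0,-0.001]},
    {"xyz": [0,0,-0.025],"turn": [0,0,0]},
    {"xyz": [0,0,-0.013],"turn": [0,0,0]},
    {"xyz": [0,0,0],"turn": [0,0,0]},
    {"xyz": [0,0,0],"turn": [0,0,0]},
  ],
)

```text
clock: 42.22
eef_pos: [503.0, -40.8, 38.4]
eef_rot: [3.141, -0.001, 0.162]
wrist_force: [-0.4, 1.0, -1.8]
finger_gap: 54.1
```

```bash
python3 - <<'E'
from h import *
s=camera("scene")
crop(s,205,125,305,205,8,"s19.png")
E
```

```text
(no output)
```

View pics/s19.png

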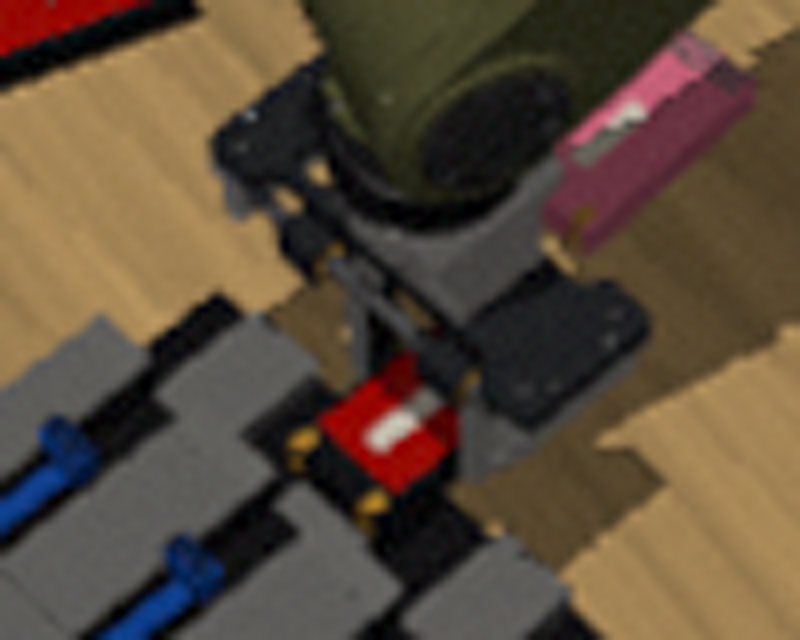

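Call:
arm_command(
  deltas=[
    {"xyz": [0.0099,0.0016,-0.0015],"turn": [0,0,0]},
    {"xyz": [0.0099,0.0016,0],"turn": [0,0,0]},
    {"xyz": [0.0099,0.0016,0],"turn": [0,0,0]},
    {"xyz": [0,0,0],"turn": [0,0,0]},
  ],
)

```text
clock: 42.78
eef_pos: [533.4, -35.8, 36.4]
eef_rot: [3.141, -0.002, 0.162]
wrist_force: [2.1, 0.2, 0.7]
finger_gap: 53.8
```

Call:
arm_command(
  deltas=[
    {"xyz": [0.0074,0.0012,0],"turn": [0,0,0]},
    {"xyz": [0.0074,0.0012,0],"turn": [0,0,0]},
    {"xyz": [0.0074,0.0012,0],"turn": [0,0,0]},
    {"xyz": [0,0,0],"turn": [0,0,0]},
    {"xyz": [0,0,0],"turn": [0,0,0]},
  ],
)

```text
clock: 43.4
eef_pos: [555.3, -32.2, 36.5]
eef_rot: [3.141, -0.002, 0.161]
wrist_force: [3.6, 0.3, 4.3]
finger_gap: 53.7
```

```bash
python3 - <<'E'
from h import *
s=camera("scene")
crop(s,205,125,305,205,8,"s20.png")
E
```

```text
(no output)
```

View pics/s20.png

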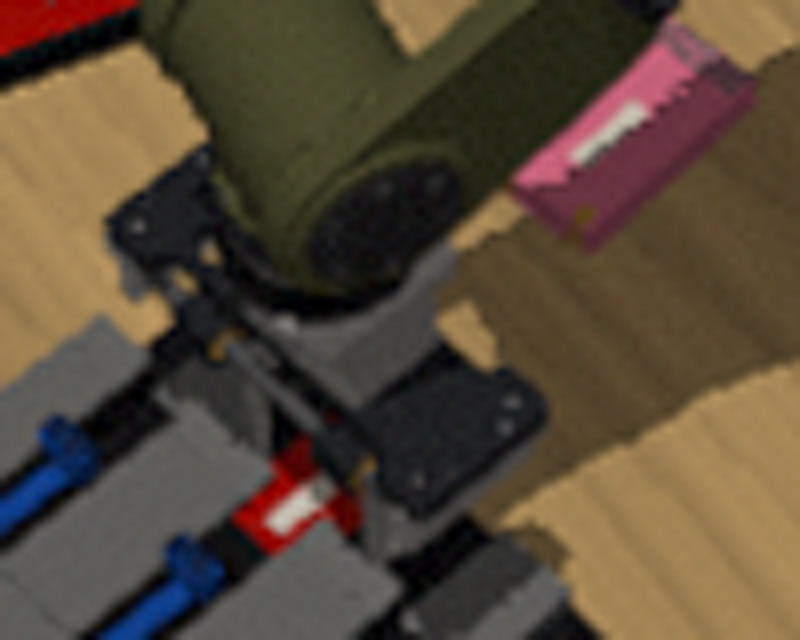

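Call:
arm_command(
  deltas=[
    {"xyz": [0,0,0],"turn": [0,0,0]},
    {"xyz": [0,0,0],"turn": [0,0,0]},
    {"xyz": [0,0,0.02],"turn": [0,0,0]},
    {"xyz": [0,0,0.02],"turn": [0,0,0]},
    {"xyz": [0,0,0],"turn": [0,0,0]},
  ],
  gripper=0.3,
)

```text
clock: 44.08
eef_pos: [555.0, -32.4, 77.0]
eef_rot: [3.141, -0.002, 0.161]
wrist_force: [0.4, 0.5, 0.6]
finger_gap: 66.0
```

Call:
arm_command(
  deltas=[
    {"xyz": [-0.0263,-0.0043,0],"turn": [0,0,0]},
    {"xyz": [-0.0263,-0.0043,0],"turn": [0,0,0]},
    {"xyz": [-0.0263,-0.0043,0],"turn": [0,0,0]},
    {"xyz": [0,0,0],"turn": [0,0,0]},
    {"xyz": [0,0,-0.03],"turn": [0,0,0]},
    {"xyz": [0,0,-0.011],"turn": [0,0,0]},
    {"xyz": [0,0,0],"turn": [0,0,0]},
    {"xyz": [0,0,0],"turn": [0,0,0]},
  ],
  gripper=1.0,
)

```text
clock: 45.08
eef_pos: [476.2, -45.2, 35.7]
eef_rot: [3.141, -0.001, 0.161]
wrist_force: [0.2, -0.3, -0.5]
finger_gap: 0.5
```

```bash
python3 - <<'E'
from h import *
s=camera("scene")
crop(s,205,125,305,205,8,"s21.png")
E
```

View pics/s21.png

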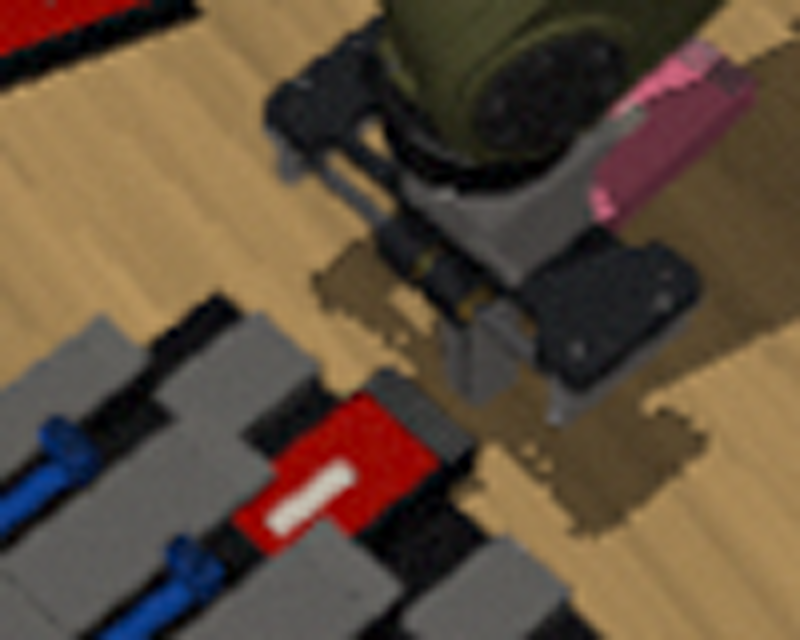

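Call:
arm_command(
  deltas=[
    {"xyz": [0.0099,0.0016,0],"turn": [0,0,0]},
    {"xyz": [0.0099,0.0016,0],"turn": [0,0,0]},
    {"xyz": [0.0099,0.0016,0],"turn": [0,0,0]},
    {"xyz": [0.0099,0.0016,0],"turn": [0,0,0]},
    {"xyz": [0.0099,0.0016,0],"turn": [0,0,0]},
    {"xyz": [0.0099,0.0016,0],"turn": [0,0,0]},
    {"xyz": [0.0099,0.0016,0],"turn": [0,0,0]},
    {"xyz": [0,0,0],"turn": [0,0,0]},
  ],
)

```text
clock: 46.12
eef_pos: [545.7, -33.9, 35.0]
eef_rot: [3.141, -0.001, 0.162]
wrist_force: [0.5, -0.6, -0.3]
finger_gap: 0.4
```

Call:
arm_command(
  deltas=[
    {"xyz": [0.003,0.0005,0],"turn": [0,0,0]},
    {"xyz": [0.003,0.0005,0],"turn": [0,0,0]},
    {"xyz": [0.002,0.0003,0],"turn": [0,0,0]},
    {"xyz": [0,0,0],"turn": [0,0,0]},
  ],
)

```text
clock: 46.62
eef_pos: [553.1, -32.7, 35.2]
eef_rot: [3.142, -0.0, 0.161]
wrist_force: [-0.2, -0.1, -0.6]
finger_gap: 0.2
```

Call:
arm_command(
  deltas=[
    {"xyz": [0.003,0.0005,0],"turn": [0,0,0]},
    {"xyz": [0.003,0.0005,0],"turn": [0,0,0]},
    {"xyz": [0,0,0],"turn": [0,0,0]},
  ],
)

```text
clock: 47.0
eef_pos: [559.3, -31.7, 35.2]
eef_rot: [3.142, -0.001, 0.161]
wrist_force: [-0.3, 0.1, -0.0]
finger_gap: 0.4
```

```bash
python3 - <<'E'
from h import *
s=camera("scene")
crop(s,205,125,305,205,8,"s22.png")
E
```

```text
(no output)
```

View pics/s22.png

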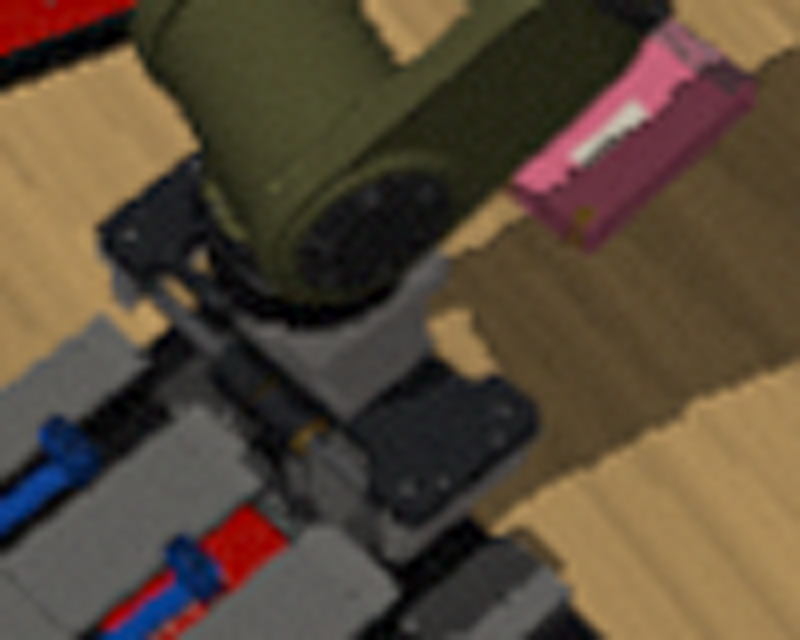

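Pack is nearly home (red visible in slit up to (280,530)). I'll continue slowly until there is contact force.

Call:
arm_command(
  deltas=[
    {"xyz": [0.002,0.0003,0],"turn": [0,0,0]},
    {"xyz": [0.0015,0.0003,0],"turn": [0,0,0]},
    {"xyz": [0,0,0],"turn": [0,0,0]},
  ],
)

```text
clock: 47.42
eef_pos: [561.2, -31.4, 35.1]
eef_rot: [-3.141, 0.004, 0.161]
wrist_force: [-12.8, -2.9, 9.8]
finger_gap: 0.7
```

Call:
arm_command(
  deltas=[
    {"xyz": [0.001,0.0002,0],"turn": [0,0,0]},
    {"xyz": [0,0,0],"turn": [0,0,0]},
    {"xyz": [0,0,0],"turn": [0,0,0]},
  ],
)

```text
clock: 47.8
eef_pos: [561.2, -31.3, 35.2]
eef_rot: [-3.141, 0.006, 0.161]
wrist_force: [-20.7, -4.4, 16.0]
finger_gap: 0.9
```

Call:
arm_command(
  deltas=[
    {"xyz": [-0.01,-0.0016,0],"turn": [0,0,0]},
    {"xyz": [-0.025,-0.004,0.01],"turn": [0,0,0]},
    {"xyz": [-0.03,-0.03,0.035],"turn": [0,0,0]},
    {"xyz": [-0.03,-0.05,0.03],"turn": [0,0,0]},
    {"xyz": [-0.03,-0.05,0],"turn": [0,0,0]},
    {"xyz": [-0.02,-0.03,0],"turn": [0,0,0]},
    {"xyz": [0,0,0],"turn": [0,0,0]},
  ],
  gripper=0.3,
)

```text
clock: 48.68
eef_pos: [419.0, -195.6, 109.0]
eef_rot: [3.141, -0.001, 0.158]
wrist_force: [-0.4, 0.0, 0.1]
finger_gap: 64.8
```

```bash
python3 red.py t23.png; python3 - <<'E'
from h import *
s=camera("scene");t=camera("top")
crop(s,175,155,285,255,6,"s23.png");crop(t,215,110,310,205,6,"t23b.png")
E
```

```text
t 68 [605.5 -27.9  22. ] axis -2.684
t 255 [ 513.  -324.1   22. ] axis 2.943
s 151 [-294.6 -382.2   22. ] axis -2.698
s 188 [ 510.2 -322.1   22. ] axis 2.986
```

View pics/t23.png

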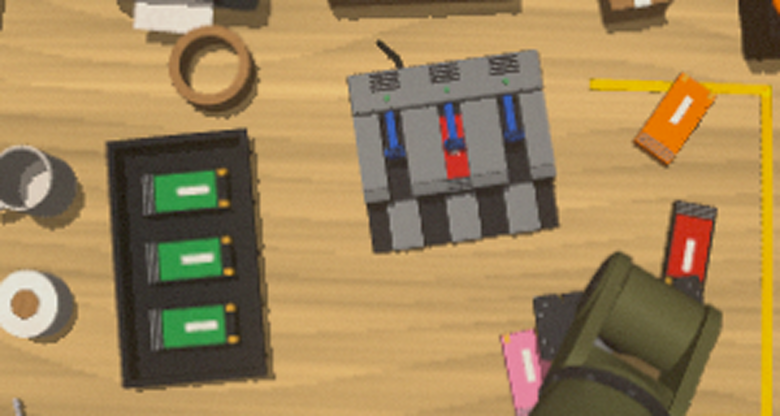

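View pics/t23b.png

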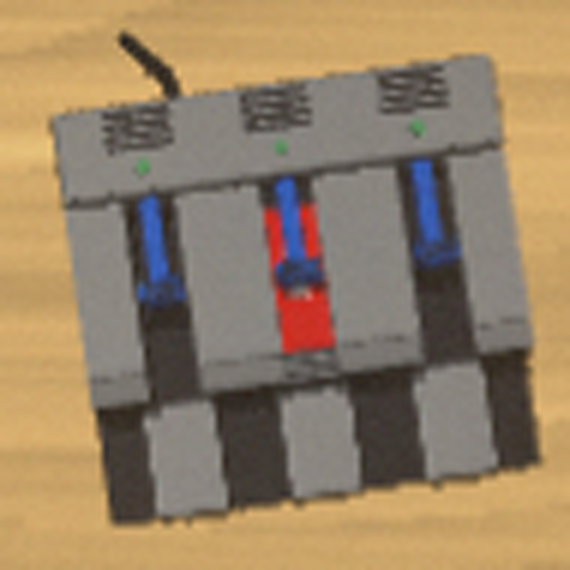

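View pics/s23.png

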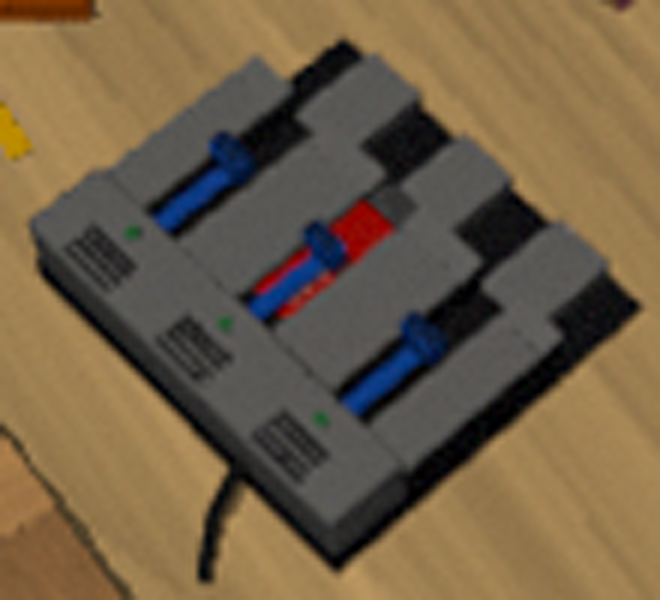

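Call:
arm_command(
  deltas=[
    {"xyz": [0.0228,-0.032,0],"turn": [0,0,-0.078]},
    {"xyz": [0.0228,-0.032,0],"turn": [0,0,-0.078]},
    {"xyz": [0.0228,-0.032,0],"turn": [0,0,-0.078]},
    {"xyz": [0.0228,-0.032,0],"turn": [0,0,-0.078]},
    {"xyz": [0,0,0],"turn": [0,0,0]},
    {"xyz": [0,0,0],"turn": [0,0,0]},
    {"xyz": [0,0,0],"turn": [0,0,0]},
  ],
)

```text
clock: 49.75
eef_pos: [511.0, -321.1, 108.9]
eef_rot: [-3.142, 0.0, -0.149]
wrist_force: [1.0, -0.6, -0.5]
finger_gap: 65.9
```

```bash
python3 - <<'E'
from h import *
s=camera("scene")
crop(s,175,65,335,185,5,"s24.png")
print(read_state()["eef_pos"],read_state()["eef_rot"])
E
```

```text
[ 510.99162415 -321.32085143  108.97823975] [ 3.14158867e+00 -1.03478425e-04 -1.49339805e-01]
```

View pics/s24.png

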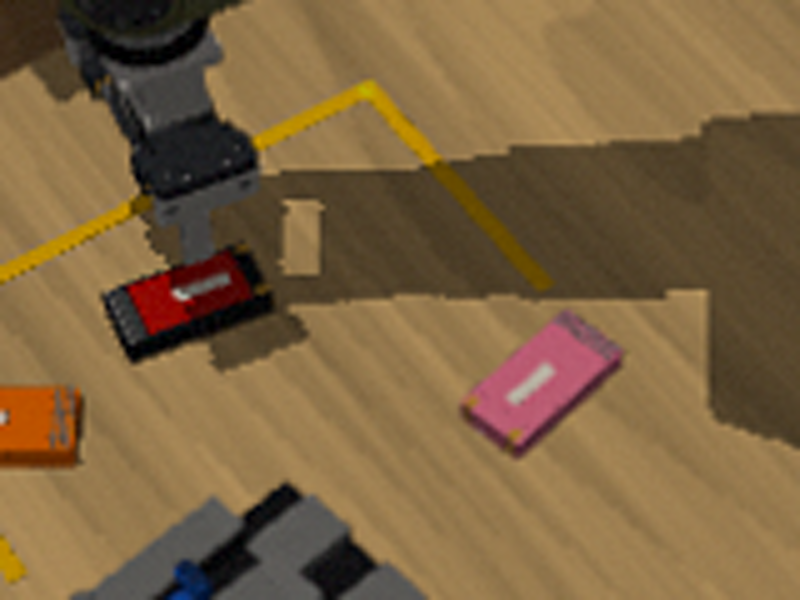

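Call:
arm_command(
  deltas=[
    {"xyz": [-0.0005,-0.0018,-0.035],"turn": [0,0,-0.002]},
    {"xyz": [0,0,-0.03],"turn": [0,0,0]},
    {"xyz": [0,0,-0.02],"turn": [0,0,0]},
    {"xyz": [0,0,-0.0085],"turn": [0,0,0]},
    {"xyz": [0,0,0],"turn": [0,0,0]},
  ],
)

```text
clock: 50.42
eef_pos: [510.6, -323.9, 15.4]
eef_rot: [3.142, -0.0, -0.152]
wrist_force: [-0.6, 0.4, -0.8]
finger_gap: 65.6
```

Call:
arm_command(
  deltas=[
    {"xyz": [0,0,0],"turn": [0,0,0]},
    {"xyz": [0,0,0],"turn": [0,0,0]},
    {"xyz": [0,0,0],"turn": [0,0,0]},
  ],
  gripper=0.6,
)

```text
clock: 50.8
eef_pos: [511.0, -324.1, 16.2]
eef_rot: [3.141, -0.001, -0.153]
wrist_force: [-1.1, 2.4, 6.9]
finger_gap: 53.8
```

Call:
arm_command(
  deltas=[
    {"xyz": [0,0,0.02],"turn": [0,0,0]},
    {"xyz": [0,0,0.04],"turn": [0,0,0]},
    {"xyz": [0,0,0.03],"turn": [0,0,0]},
    {"xyz": [0,0,0],"turn": [0,0,0]},
    {"xyz": [0,0,0],"turn": [0,0,0]},
  ],
)

```text
clock: 51.42
eef_pos: [510.1, -323.7, 104.4]
eef_rot: [-3.141, 0.001, -0.153]
wrist_force: [-0.6, 0.1, -2.4]
finger_gap: 53.6
```

```bash
python3 - <<'E'
from h import *
s=camera("scene")
crop(s,175,65,335,185,5,"s25.png")
print(read_state()["eef_pos"],read_state()["eef_rot"])
E
```

```text
[ 509.94293978 -323.62558353  104.00344283] [-3.14073237e+00  1.80068806e-03 -1.52678857e-01]
```

View pics/s25.png

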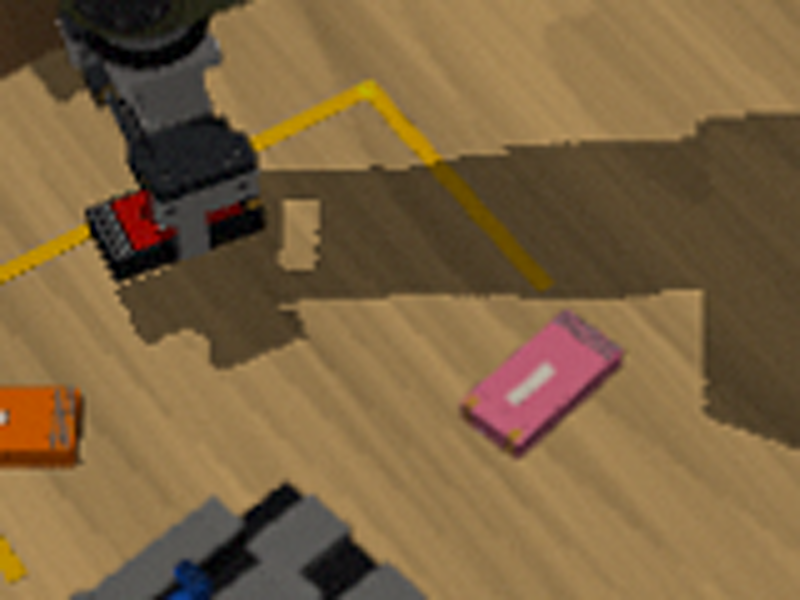

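Call:
arm_command(
  deltas=[
    {"xyz": [0.0002,0.0087,0],"turn": [0,0,0.144]},
    {"xyz": [0.0002,0.0087,0],"turn": [0,0,0.144]},
    {"xyz": [0.0002,0.0087,0],"turn": [0,0,0.144]},
    {"xyz": [0.0002,0.0087,0],"turn": [0,0,0.144]},
    {"xyz": [0.0002,0.0087,0],"turn": [0,0,0.144]},
    {"xyz": [0.0002,0.0087,0],"turn": [0,0,0.144]},
    {"xyz": [0.0002,0.0087,0],"turn": [0,0,0.144]},
    {"xyz": [0.0002,0.0087,0],"turn": [0,0,0.144]},
    {"xyz": [0.0002,0.0087,0],"turn": [0,0,0.144]},
    {"xyz": [0.0002,0.0087,0],"turn": [0,0,0.144]},
    {"xyz": [0.0002,0.0087,0],"turn": [0,0,0.144]},
    {"xyz": [0.0002,0.0087,0],"turn": [0,0,0.144]},
  ],
)

```text
clock: 52.98
eef_pos: [512.4, -219.0, 103.9]
eef_rot: [-3.14, -0.001, 1.58]
wrist_force: [0.1, 0.4, -2.4]
finger_gap: 53.9
```

Call:
arm_command(
  deltas=[
    {"xyz": [0.0002,0.0088,0],"turn": [0,0,0.144]},
    {"xyz": [0.0002,0.0088,0],"turn": [0,0,0.144]},
    {"xyz": [0.0002,0.0088,0],"turn": [0,0,0.144]},
    {"xyz": [0.0002,0.0088,0],"turn": [0,0,0.144]},
    {"xyz": [0.0002,0.0088,0],"turn": [0,0,0.144]},
    {"xyz": [0.0002,0.0088,0],"turn": [0,0,0.144]},
    {"xyz": [0.0002,0.0088,0],"turn": [0,0,0.144]},
    {"xyz": [0.0002,0.0088,0],"turn": [0,0,0.144]},
    {"xyz": [0.0002,0.0088,0],"turn": [0,0,0.144]},
    {"xyz": [0.0002,0.0088,0],"turn": [0,0,0.144]},
    {"xyz": [0.0002,0.0088,0],"turn": [0,0,0.144]},
    {"xyz": [0.0002,0.0088,0],"turn": [0,0,0.144]},
  ],
)

```text
clock: 54.48
eef_pos: [514.7, -113.5, 104.0]
eef_rot: [3.141, -0.002, -2.975]
wrist_force: [0.0, 0.1, -2.1]
finger_gap: 54.1
```

Call:
arm_command(
  deltas=[
    {"xyz": [0,0,0],"turn": [0,0,0]},
    {"xyz": [0,0,0],"turn": [0,0,0]},
  ],
)

```text
clock: 54.72
eef_pos: [515.1, -114.1, 104.7]
eef_rot: [3.141, -0.001, -2.983]
wrist_force: [0.6, -1.0, -3.0]
finger_gap: 53.9
```

```bash
python3 - <<'E'
from h import *
s=camera("scene")
crop(s,175,95,335,215,5,"s26.png")
st=read_state();print(st["eef_pos"],st["eef_rot"],st["joints"])
d=st["eef_pos"][:2]-[572.1,-31.2];print(d@[.9868,.1619],d@[-.1619,.9868])
E
```

```text
[ 515.1452806  -114.22136373  104.84289229] [ 3.14136385e+00 -6.00800176e-04 -2.98265365e+00] [-2.87589404e-01  3.72494822e-01  1.70204624e+00 -6.05833754e-05
  1.06769229e+00 -2.01729543e+00]
-69.64407589381273 -72.70451265345524
```

View pics/s26.png

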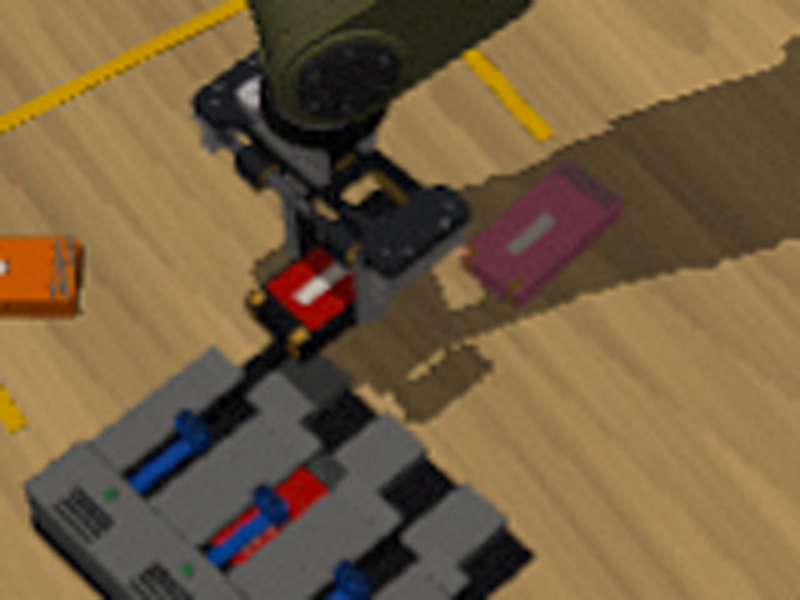

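Call:
arm_command(
  deltas=[
    {"xyz": [0,0.0004,-0.03],"turn": [0,0,0.003]},
    {"xyz": [0,0,-0.025],"turn": [0,0,0]},
    {"xyz": [0,0,-0.0135],"turn": [0,0,0]},
    {"xyz": [0,0,0],"turn": [0,0,0]},
    {"xyz": [0,0,0],"turn": [0,0,0]},
  ],
)

```text
clock: 55.4
eef_pos: [515.6, -113.7, 37.3]
eef_rot: [-3.141, 0.001, -2.977]
wrist_force: [0.0, -0.2, -1.7]
finger_gap: 54.2
```

Call:
arm_command(
  deltas=[
    {"xyz": [0.0099,0.0016,0],"turn": [0,0,0]},
    {"xyz": [0.0099,0.0016,0],"turn": [0,0,0]},
    {"xyz": [0.0099,0.0016,0],"turn": [0,0,0]},
    {"xyz": [0,0,0],"turn": [0,0,0]},
  ],
)

```text
clock: 55.9
eef_pos: [545.5, -108.5, 36.5]
eef_rot: [3.141, -0.0, -2.976]
wrist_force: [-0.0, -0.2, -2.1]
finger_gap: 53.4
```

Call:
arm_command(
  deltas=[
    {"xyz": [0.0074,0.0012,0],"turn": [0,0,0]},
    {"xyz": [0.0074,0.0012,0],"turn": [0,0,0]},
    {"xyz": [0.0074,0.0012,0],"turn": [0,0,0]},
    {"xyz": [0,0,0],"turn": [0,0,0]},
    {"xyz": [0,0,0],"turn": [0,0,0]},
  ],
)

```text
clock: 56.52
eef_pos: [567.5, -105.1, 36.7]
eef_rot: [-3.141, 0.001, -2.977]
wrist_force: [3.6, 0.1, -7.5]
finger_gap: 54.2
```

```bash
python3 - <<'E'
from h import *
s=camera("scene")
crop(s,195,115,295,195,8,"s27.png")
E
```

```text
(no output)
```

View pics/s27.png

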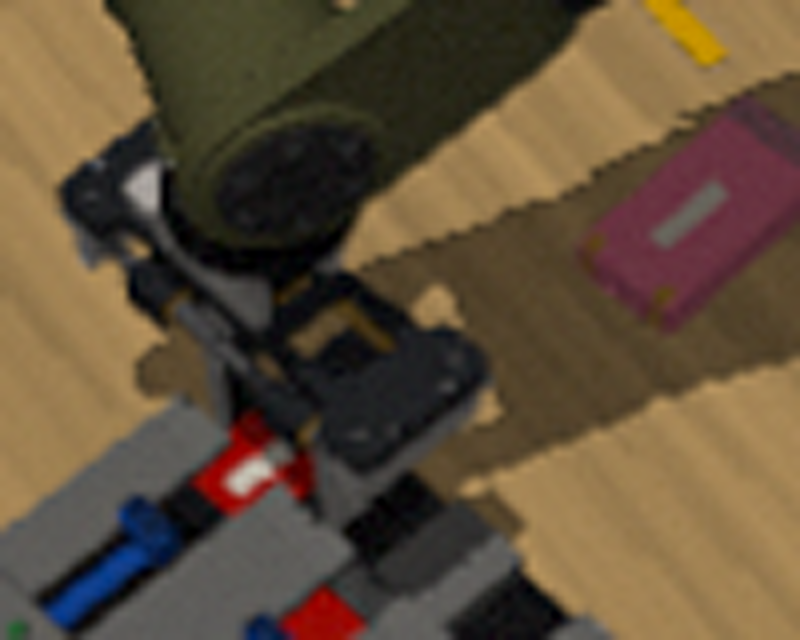

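The pack is about 38 mm into bay 1. I'll release it, then push from behind.

Call:
arm_command(
  deltas=[
    {"xyz": [0,0,0],"turn": [0,0,0]},
    {"xyz": [0,0,0],"turn": [0,0,0]},
    {"xyz": [0,0,0.02],"turn": [0,0,0]},
    {"xyz": [0,0,0.02],"turn": [0,0,0]},
    {"xyz": [0,0,0],"turn": [0,0,0]},
  ],
  gripper=0.3,
)

```text
clock: 57.2
eef_pos: [568.0, -105.4, 78.2]
eef_rot: [-3.14, 0.003, -2.977]
wrist_force: [0.8, -0.5, -0.1]
finger_gap: 65.4
```

Call:
arm_command(
  deltas=[
    {"xyz": [-0.0263,-0.0043,0],"turn": [0,0,0]},
    {"xyz": [-0.0263,-0.0043,0],"turn": [0,0,0]},
    {"xyz": [-0.0263,-0.0043,0],"turn": [0,0,0]},
    {"xyz": [0,0,0],"turn": [0,0,0]},
    {"xyz": [0,0,-0.03],"turn": [0,0,0]},
    {"xyz": [0,0,-0.011],"turn": [0,0,0]},
    {"xyz": [0,0,0],"turn": [0,0,0]},
    {"xyz": [0,0,0],"turn": [0,0,0]},
  ],
  gripper=1.0,
)

```text
clock: 58.2
eef_pos: [488.9, -118.1, 36.3]
eef_rot: [-3.141, 0.001, -2.977]
wrist_force: [-0.2, -0.1, -0.4]
finger_gap: 0.6
```

```bash
python3 - <<'E'
from h import *
s=camera("scene")
crop(s,195,115,295,195,8,"s28.png")
st=read_state()
d=st["eef_pos"][:2]-[572.1,-31.2];print(d@[.9868,.1619],d@[-.1619,.9868])
E
```

```text
-96.20044976035079 -72.31694646210575
```

View pics/s28.png

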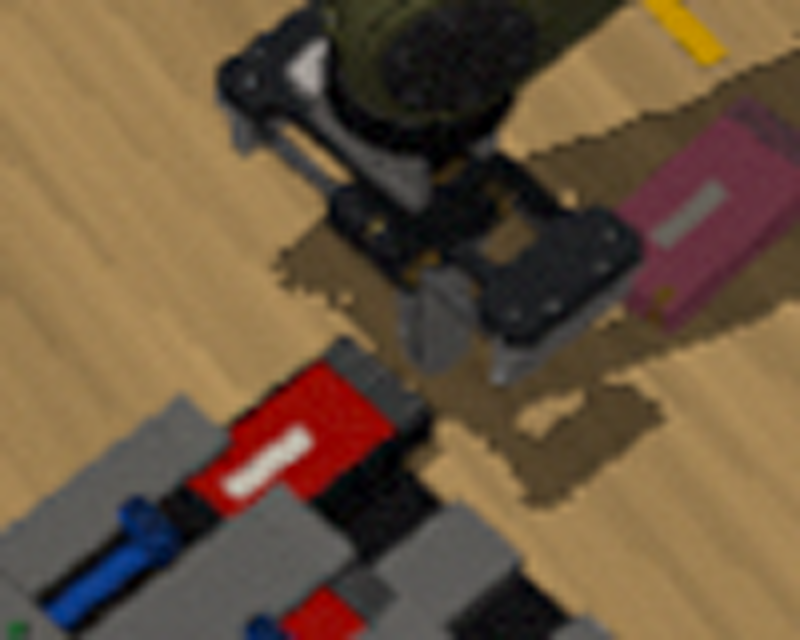

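Call:
arm_command(
  deltas=[
    {"xyz": [0.0099,0.0016,-0.0005],"turn": [0,0,0]},
    {"xyz": [0.0099,0.0016,0],"turn": [0,0,0]},
    {"xyz": [0.0099,0.0016,0],"turn": [0,0,0]},
    {"xyz": [0.0099,0.0016,0],"turn": [0,0,0]},
    {"xyz": [0.0099,0.0016,0],"turn": [0,0,0]},
    {"xyz": [0.0099,0.0016,0],"turn": [0,0,0]},
    {"xyz": [0.0099,0.0016,0],"turn": [0,0,0]},
    {"xyz": [0.003,0.0005,0],"turn": [0,0,0]},
    {"xyz": [0.003,0.0005,0],"turn": [0,0,0]},
    {"xyz": [0.003,0.0005,0],"turn": [0,0,0]},
    {"xyz": [0.002,0.0003,0],"turn": [0,0,0]},
    {"xyz": [0,0,0],"turn": [0,0,0]},
  ],
)

```text
clock: 59.75
eef_pos: [568.8, -105.0, 35.2]
eef_rot: [-3.141, 0.0, -2.977]
wrist_force: [0.2, -0.1, -0.2]
finger_gap: 0.7
```

Call:
arm_command(
  deltas=[
    {"xyz": [0.002,0.0003,0],"turn": [0,0,0]},
    {"xyz": [0.0015,0.0003,0],"turn": [0,0,0]},
    {"xyz": [0,0,0],"turn": [0,0,0]},
  ],
)

```text
clock: 60.12
eef_pos: [572.3, -104.4, 35.3]
eef_rot: [-3.141, 0.0, -2.977]
wrist_force: [-0.6, 0.5, -0.1]
finger_gap: 0.2
```

Call:
arm_command(
  deltas=[
    {"xyz": [0.0015,0.0002,0],"turn": [0,0,0]},
    {"xyz": [0,0,0],"turn": [0,0,0]},
    {"xyz": [0,0,0],"turn": [0,0,0]},
  ],
)

```text
clock: 60.5
eef_pos: [573.6, -104.2, 35.3]
eef_rot: [3.142, -0.0, -2.977]
wrist_force: [-2.9, -0.7, 1.1]
finger_gap: 0.2
```

Call:
arm_command(
  deltas=[
    {"xyz": [0.0012,0.0002,0],"turn": [0,0,0]},
    {"xyz": [0,0,0],"turn": [0,0,0]},
    {"xyz": [0,0,0],"turn": [0,0,0]},
  ],
)

```text
clock: 60.88
eef_pos: [573.6, -104.3, 35.2]
eef_rot: [3.141, -0.003, -2.977]
wrist_force: [-13.0, -1.9, 8.1]
finger_gap: 0.2
```

Call:
arm_command(
  deltas=[
    {"xyz": [0.0006,0.0001,0],"turn": [0,0,0]},
    {"xyz": [0,0,0],"turn": [0,0,0]},
  ],
)

```text
clock: 61.12
eef_pos: [573.7, -104.2, 35.2]
eef_rot: [3.141, -0.004, -2.977]
wrist_force: [-17.7, -3.1, 12.3]
finger_gap: 0.2
```

Call:
arm_command(
  deltas=[
    {"xyz": [-0.01,-0.0016,0],"turn": [0,0,0]},
    {"xyz": [-0.025,-0.004,0.01],"turn": [0,0,0]},
    {"xyz": [-0.03,-0.01,0.035],"turn": [0,0,0]},
    {"xyz": [-0.03,-0.03,0.04],"turn": [0,0,0]},
    {"xyz": [-0.03,-0.04,0.04],"turn": [0,0,0]},
    {"xyz": [-0.02,-0.04,0.03],"turn": [0,0,0]},
    {"xyz": [0,-0.03,0],"turn": [0,0,0]},
    {"xyz": [0,0,0],"turn": [0,0,0]},
    {"xyz": [0,0,0],"turn": [0,0,0]},
  ],
  gripper=0.3,
)

```text
clock: 62.25
eef_pos: [431.1, -258.0, 188.9]
eef_rot: [3.141, -0.0, -2.977]
wrist_force: [0.0, 0.4, -0.4]
finger_gap: 65.8
```

```bash
python3 - <<'E'
from h import *
s=camera("scene");t=camera("top")
crop(s,175,155,285,255,6,"s29.png");crop(t,215,110,310,205,6,"t29b.png")
for n,c in (("s",s),("t",t)): cv2.imwrite(f"pics/{n}30.png",cv2.resize(c["color"][:,:,::-1],(800,600)))
E
```

```text
(no output)
```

View pics/s29.png

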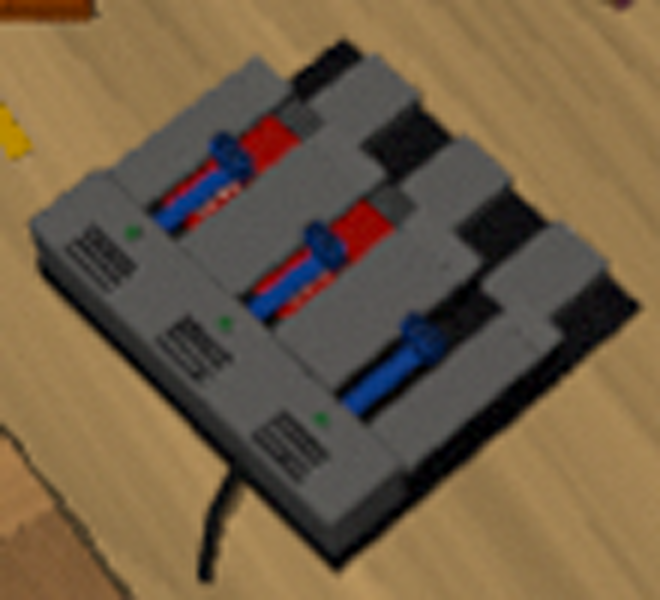

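View pics/t29b.png

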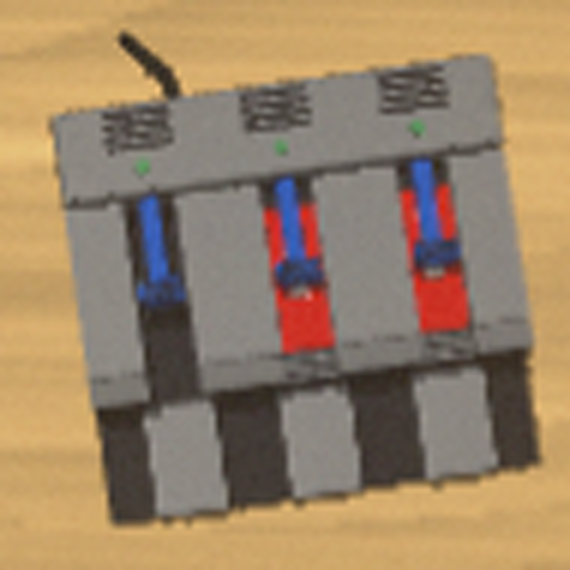

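View pics/t30.png

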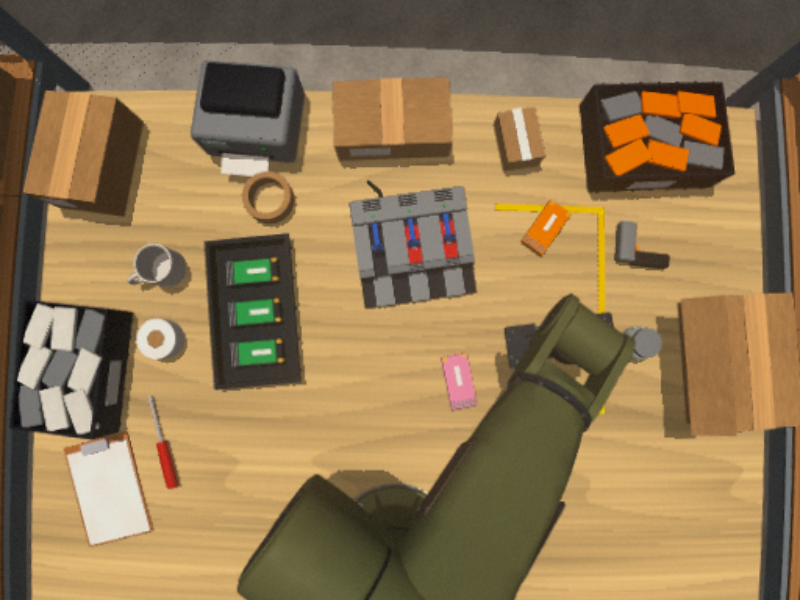

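View pics/s30.png

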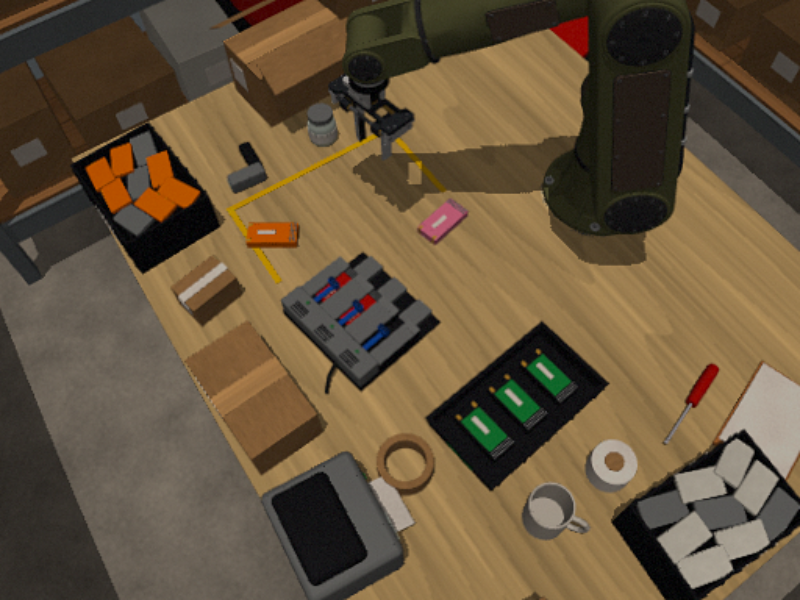

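Both red packs sit home in bays 1 and 2, with their panel edges where the charged packs' were. The three green packs lie flat in the tray, the other objects haven't moved, and the robot is clear. I'm handing it in.

```bash
python3 -c "
from cell import *
print(sign_off())"
```

```text
the job is handed in; nothing more can be done
None
```

The changeover is done and handed in at about 62 s on the robot's clock, within the 210 s limit.

- **Charged packs:** all three were ejected with their blue slides and laid flat in the ready tray. The last pictures show them there, and all three slides have sprung back.
- **Drained packs:** the two on the bench were turned round and slid in, contacts first, into bays 2 and 1. I pushed each one until it stopped moving at about 18–21 N. In the pictures they sit where the charged packs sat at the start. Bay 3 is left empty.
- **Everything else:** the orange and pink look-alikes and the other bench objects look unmoved in the last pictures, and the gripper ended clear of everything.
- **Disagreements:** when the gripper closed on the thumb pieces, the charger proved to be about 1.5 mm to the left of my camera fit. I corrected for that. The camera heights for the tongue edges also came out about 9 mm low, so I used the stated 20 mm there.
- **Disturbances:** I saw no knocked pack and no slipping grip.

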